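# Inspect salvaged parts under the magnifier and tip them into the stock bin

## Robot

A 7-joint arm with a two-finger parallel gripper is mounted at the origin on the work surface. World frame = base frame: x ahead of the robot, y to its left, z up, the work surface at z = 0. Lengths are in m, angles in rad, forces in N, time in s.
With the tool pointing down it reaches from about 0.425 to 0.875 m from the base axis. Payload 9.9 kg.
Tool frame: the origin (TCP) lies midway between the tips of the shut fingers; the grasp point (between the pads) lies 19 mm behind it; z points along the fingers, y is the line along which they close (so a half turn about z gives the same grasp; the last joint's range is limited). The gripper opens to 85 mm and grips with 20 to 120 N. Pads are 22 mm wide; open, the fingers measure 114 mm over their backs; the gripper's body (76 mm by 85 mm) begins 54 mm behind the grasp point. The pads swing forward as they close: fully open they stand 13 mm farther back than shut.
Start: joints at [-1.371, 0.576, 0.025, 1.437, -0.015, 1.129, -0.057], TCP at [0.189, 0.648, 0.231] pointing down, gripper open.
Joint ranges: [-2.76, 2.76], [-0.34, 2.15], [-1.52, 1.57], [0.19, 2.46], [-1.09, 4.23], [0.17, 1.99], [-2.82, 2.82]. Speed limits (rad/s): [2.22, 2.22, 3.01, 3.01, 3.14, 3.14, 3.14].

## Interface

Orientations are given as a rotation vector (axis times angle).
In Python, from rig import manip gives the robot as it stands. The module is installed in compiled form; this text tells all that it offers.
- The arm moves only by the tool drive_tool, never from a script. Its argument "rows" is text: rows parted by semicolons, each of 7 numbers parted by spaces: the shift along the tool's x, y, z in m, then the turn, a rotation vector about the tool's x, y, z in degrees, then the opening, from 0 (shut) to 1 (fully open). A call has 1 to 5 rows; each row is the pose to reach, as a shift and turn from the pose commanded when the call began, along the tool's axes at that moment; what a row does not reach only later rows make up. A row lasts 1/10 s, in which the tool goes at most 50 mm and 8.59 degrees, less where a joint would pass 70% of its speed; a pose out of reach is approached as far as the arm can. A call with a gripper value outside its range is refused whole. The fingers move at their own pace and stop on an object; "squeeze" is the grip in N (left out, the last holds). Time passes only in rows, so rows that repeat a pose let the fingers close. It gives the time, the measured TCP pose, the force, the opening and the grip force at its end, in the units of the state.
- manip.read_state(): the state, without advancing time (a new reading comes with each control period).
- manip.get_image(name): name is "side" or "top" or "wrist"; returns a dict with "image" (400x640x3 uint8, blue, green, red), "z_map" (400x640 float32, m along the optical axis (not along the pixel's ray), 0 where there is no reading), "intrinsics" (3x3 intrinsics, pixels), "R" (3x3) and "t" (3): a world point X has camera coordinates R X + t; the wrist camera has in their place "T_tool_cam" (4x4, takes a point from camera to tool coordinates, whose origin is the TCP and whose axes are the flange's). Camera axes: x right, y down, z forward; pixel columns grow to the right and rows downward; lengths in m; the calibration is good to about 2 mm. A picture is of the moment at which its call begins: read the wrist's pose just before it.
- manip.hand_in(): hands the job in; it is judged then, once.
The state is a dict: "clock": time; "qpos": joint angles; "qd": joint speeds; "joint_torque": joint torques, N m; "tcp_pos": TCP position; "ee_rot": TCP orientation; "wrist_force": force on the tool from outside, world axes, zero at the start; "torque": the same for the moment, N m; "grip_width": finger opening in m; "gripper_force": force on a finger pad.
Only numpy, scipy, OpenCV 4.12 (cv2) and the standard library are available. Lean on these libraries where they do the work, as an engineer would, in place of code of your own. Each camera call takes 0.05 s, during which the arm holds its last target. There are 200 camera calls.

## Task

Lay all the salvaged parts (transformer, heat sink, relay, converter: those that are there) in the level tipping tray with its gate shut, then swing the magnifier over the middle of the tray, set its lens level, and keep it so for two seconds for the inspection picture. Swing the magnifier aside, clear of the tray, lower the yellow end gate, and lift the tray's handle so that all the parts slide out over the gate into the blue bin together. Let the tray down gently onto its rest, shut the gate fully, and leave the other things on the bench where they are.

Things in the scene. Friction and masses are not known exactly. Their poses are not given: they have to be found in the camera images.
- stand: Fixed grey steel stand of the tipping tray; origin on the table under the centre of the level tray. Its y points along the tray from the handle end to the gate end, its z up. Base plate 200 x 250 x 8 mm. The tray pivots about a line parallel to x through stand point (0, 120, 120) mm.
- tray (a joint): Tilt of the aluminium tray on the stand: 0 = level on its rest, grows to 0.78 rad as the handle end is lifted. Stiff pivot (about 1.1 N m): an empty tray stays where it is left and must be pressed back down; about 10 N at the handle lifts it loaded. Tray: 240 mm long (along stand y), 190 mm wide, walls 4 mm thick and 32 mm high; parts slide on it from roughly 0.3 to 0.45 rad of tilt.
- tray_floor (a point): Centre of the upper face of the tray's floor (120 mm above the table when level); its frame turns with the tray, y towards the gate end, x across, z out of the floor.
- tray_grip (a point): Middle of the tray's black round handle (21 mm thick, 95 mm long, along -y of the stand from the back wall). In the tray's pivot frame, when level: 290 mm behind the pivot line and 16 mm above it.
- gate (a joint): Angle of the tray's yellow end gate, hinged along the floor's edge at the pivot end: 0 = shut upright, 1.57 = lowered flat, in line with the floor as a chute (stop at 1.62). Stays where it is left (about 1 N at the pull). Gate 178 mm wide, 33 mm high, 4 mm thick; hinge line, tray level, through stand point (0, 121, 118.5) mm, parallel to x.
- gate_pull (a point): Grip point on the gate's black upright pull, a round stick 18 mm thick on the gate's outer face. Gate shut: 13 mm outward of the hinge line and 52 mm above it, 20 mm above the gate's edge and 22 mm below the stick's end. Gate flat: 52 mm outward of the hinge line and 13 mm below it.
- bin: Fixed blue open stock bin under the gate end, 220 (x) x 200 (y) mm, wall 4 mm, floor 4 mm thick; walls 50 mm high next to the tray, 75 at the sides, 85 at the far end. Origin at the centre of its underside on the table, axes as the stand's.
- lamp: Fixed foot (108 mm round, 22 mm high, white) and pillar of the bench magnifier; origin on the table on the pillar's axis, which is the swivel axis; x and y parallel to the stand's.
- lamp_swivel (a joint): Swivel of the magnifier's arm about the pillar, anticlockwise from above: 0 = arm points along the lamp's -x (across the tray), 1.57 = along its -y (aside, past the tray's handle end). Range -0.5 to 1.75. Stays where left (about 1.5 N at the lens handle).
- lens_tilt (a joint): Tilt of the lens head about the horizontal knuckle at the arm's end, 100 mm from the pillar axis and 280 mm above the table: 0 = lens level, positive = its outer end droops. Range -0.3 to 0.8. Stays where left (about 4 N at the lens handle).
- lens_centre (a point): Centre of the round lens (head 124 mm across, 22 mm thick), 65 mm outward of the tilt knuckle; its z is the lens axis.
- lens_grip (a point): Middle of the orange stick handle on the outer edge of the lens head (20 mm thick, 55 mm long, pointing outward), 155 mm outward of the tilt knuckle.
- transformer: Transformer, dark core with copper winding, 60 x 40 x 38 mm. Origin at the centre of its underside, long side along its x, z up. May be absent.
- heatsink: Finned aluminium heat sink, 70 x 38 x 30 mm. Origin at the centre of its underside, long side along its x, z up. May be absent.
- relay: Green power relay on a black foot, 64 x 36 x 34 mm. Origin at the centre of its underside, long side along its x, z up. May be absent.
- converter: Red potted converter brick, 76 x 40 x 28 mm. Origin at the centre of its underside, long side along its x, z up. May be absent.
- multimeter: Yellow multimeter lying on the bench, 150 x 76 x 36 mm; bystander. Origin under its centre.
- flux_jar: Amber jar with a white cap, 60 mm round, 75 mm high; bystander. Origin under its centre.
- screwdriver: Screwdriver lying on the bench; bystander. Its handle points to its -x.
Things that resemble listed ones, but are neither listed nor needed, are in the scene too. Several things have the shape of the heatsink; the one meant has the colours described above.

How it is judged:
On the way, in this order (a step that is already met when the one before it is completed fails the run):
1. every part that is there lies in the level tray, gate shut (x of transformer in the frame of tray_floor between -0.092 and 0.092 m and y of transformer in the frame of tray_floor between -0.118 and 0.118 m and z of transformer in the frame of tray_floor between -0.01 and 0.085 m and x of heatsink in the frame of tray_floor between -0.092 and 0.092 m and y of heatsink in the frame of tray_floor between -0.118 and 0.118 m and z of heatsink in the frame of tray_floor between -0.01 and 0.085 m and x of relay in the frame of tray_floor between -0.092 and 0.092 m and y of relay in the frame of tray_floor between -0.118 and 0.118 m and z of relay in the frame of tray_floor between -0.01 and 0.085 m and x of converter in the frame of tray_floor between -0.092 and 0.092 m and y of converter in the frame of tray_floor between -0.118 and 0.118 m and z of converter in the frame of tray_floor between -0.01 and 0.085 m and linear speed of each of transformer, heatsink, relay, converter below 0.03 m/s and value of joint tray below 0.04 rad and value of joint gate below 0.15 rad), for 0.2 s.
2. the magnifier stands over the middle of the tray (lens centre within 38 mm of it, seen from above) with its lens level within 0.13 rad, for two seconds, the parts in the tray (horizontal distance between lens_centre and tray_floor below 0.038 m and angle between lens_centre's own z axis and vertical below 0.13 rad and x of transformer in the frame of tray_floor between -0.092 and 0.092 m and y of transformer in the frame of tray_floor between -0.118 and 0.118 m and z of transformer in the frame of tray_floor between -0.01 and 0.085 m and x of heatsink in the frame of tray_floor between -0.092 and 0.092 m and y of heatsink in the frame of tray_floor between -0.118 and 0.118 m and z of heatsink in the frame of tray_floor between -0.01 and 0.085 m and x of relay in the frame of tray_floor between -0.092 and 0.092 m and y of relay in the frame of tray_floor between -0.118 and 0.118 m and z of relay in the frame of tray_floor between -0.01 and 0.085 m and x of converter in the frame of tray_floor between -0.092 and 0.092 m and y of converter in the frame of tray_floor between -0.118 and 0.118 m and z of converter in the frame of tray_floor between -0.01 and 0.085 m), for 1.7 s.
3. the magnifier is swung aside: lens centre more than 165 mm from the tray's centre, seen from above (horizontal distance between lens_centre and tray_floor above 0.165 m), for 0.1 s.
4. the gate is lowered (past 1.35 rad) with the tray level and all parts still in it (x of transformer in the frame of tray_floor between -0.092 and 0.092 m and y of transformer in the frame of tray_floor between -0.118 and 0.118 m and z of transformer in the frame of tray_floor between -0.01 and 0.085 m and x of heatsink in the frame of tray_floor between -0.092 and 0.092 m and y of heatsink in the frame of tray_floor between -0.118 and 0.118 m and z of heatsink in the frame of tray_floor between -0.01 and 0.085 m and x of relay in the frame of tray_floor between -0.092 and 0.092 m and y of relay in the frame of tray_floor between -0.118 and 0.118 m and z of relay in the frame of tray_floor between -0.01 and 0.085 m and x of converter in the frame of tray_floor between -0.092 and 0.092 m and y of converter in the frame of tray_floor between -0.118 and 0.118 m and z of converter in the frame of tray_floor between -0.01 and 0.085 m and value of joint tray below 0.04 rad and value of joint gate above 1.35 rad and horizontal distance between lens_centre and tray_floor above 0.165 m), for 0.1 s.
5. the tray is being tipped (past 0.1 rad) with the gate down and all parts still in it (x of transformer in the frame of tray_floor between -0.092 and 0.092 m and y of transformer in the frame of tray_floor between -0.118 and 0.118 m and z of transformer in the frame of tray_floor between -0.01 and 0.085 m and x of heatsink in the frame of tray_floor between -0.092 and 0.092 m and y of heatsink in the frame of tray_floor between -0.118 and 0.118 m and z of heatsink in the frame of tray_floor between -0.01 and 0.085 m and x of relay in the frame of tray_floor between -0.092 and 0.092 m and y of relay in the frame of tray_floor between -0.118 and 0.118 m and z of relay in the frame of tray_floor between -0.01 and 0.085 m and x of converter in the frame of tray_floor between -0.092 and 0.092 m and y of converter in the frame of tray_floor between -0.118 and 0.118 m and z of converter in the frame of tray_floor between -0.01 and 0.085 m and value of joint tray above 0.1 rad and value of joint gate above 1.3 rad).
6. all parts have gone into the bin, the tray still tipped past 0.3 rad (x of transformer in the frame of bin between -0.108 and 0.108 m and y of transformer in the frame of bin between -0.098 and 0.098 m and z of transformer in the frame of bin between -0.005 and 0.09 m and x of heatsink in the frame of bin between -0.108 and 0.108 m and y of heatsink in the frame of bin between -0.098 and 0.098 m and z of heatsink in the frame of bin between -0.005 and 0.09 m and x of relay in the frame of bin between -0.108 and 0.108 m and y of relay in the frame of bin between -0.098 and 0.098 m and z of relay in the frame of bin between -0.005 and 0.09 m and x of converter in the frame of bin between -0.108 and 0.108 m and y of converter in the frame of bin between -0.098 and 0.098 m and z of converter in the frame of bin between -0.005 and 0.09 m and value of joint tray above 0.3 rad and value of joint gate above 1.3 rad), for 0.1 s.
At the end, for the whole second after the job is handed in: All parts that are there lie at rest in the blue bin, the tray is down on its rest (below 0.04 rad), the gate is shut (below 0.15 rad) and the magnifier stands aside (lens centre more than 165 mm from the tray's centre, seen from above) (x of transformer in the frame of bin between -0.108 and 0.108 m and y of transformer in the frame of bin between -0.098 and 0.098 m and z of transformer in the frame of bin between -0.005 and 0.09 m and x of heatsink in the frame of bin between -0.108 and 0.108 m and y of heatsink in the frame of bin between -0.098 and 0.098 m and z of heatsink in the frame of bin between -0.005 and 0.09 m and x of relay in the frame of bin between -0.108 and 0.108 m and y of relay in the frame of bin between -0.098 and 0.098 m and z of relay in the frame of bin between -0.005 and 0.09 m and x of converter in the frame of bin between -0.108 and 0.108 m and y of converter in the frame of bin between -0.098 and 0.098 m and z of converter in the frame of bin between -0.005 and 0.09 m and linear speed of each of transformer, heatsink, relay, converter below 0.03 m/s and value of joint tray below 0.04 rad and value of joint gate below 0.15 rad and horizontal distance between lens_centre and tray_floor above 0.165 m); the robot touches nothing.
It fails at once if the multimeter is moved more than 25 mm (distance of multimeter from where it was at the start of the episode above 0.025 m).
It fails at once if the flux jar is moved more than 25 mm (distance of flux_jar from where it was at the start of the episode above 0.025 m).
It fails at once if the screwdriver is moved more than 25 mm (distance of screwdriver from where it was at the start of the episode above 0.025 m).
It fails at once if the tray is let fall (faster than 1.5 rad/s downwards) (velocity of joint tray below -1.5 rad/s).
Of transformer, heatsink, relay, converter only 2 to 4 are there at a start; the rules pass over those that are not, and their reading is None.
At some moment in a run one of transformer, heatsink, relay, converter may be knocked a few centimetres aside while the robot is not near it.
Once in a run the grip may slacken for a moment while it holds something.
It also fails if it takes over 210 s, if anything falls off the work surface, if the arm or the gripper's body presses on something with over 40 N, if the wrist force passes 120 N, or if a joint passes its speed limit or range.

## Working session

There is one attempt and no reset: what is moved stays moved. The work goes in short steps, Python scripts to look and compute and a tool call to move; the robot and the scene stay as the last step left them, time stands still between calls to the robot, and variables do not carry over. Pictures are saved under pics/ and viewed, at most 14 in all, crops included, and the job is handed in when it is done.

Besides the shell and the picture viewer there is one more tool, called after ">>>" by a JSON object that holds its "op" and its "data", one argument or row to a line. drive_tool: Moves the arm, as the interface text tells. Its arguments: {"type":"object","properties":{"rows":{"type":"string"},"squeeze":{"type":"number"}},"required":["rows"]}

```bash
mkdir -p pics
cat > h.py <<'E'
import numpy as np, cv2
from scipy.spatial.transform import Rotation as Ro
from rig import manip
def shot(n):
    s=manip.read_state(); d=manip.get_image(n)
    if n=='wrist':
        T=np.eye(4);T[:3,:3]=Ro.from_rotvec(s['ee_rot']).as_matrix();T[:3,3]=s['tcp_pos']
        C=T@np.array(d['T_tool_cam'])
    else:
        C=np.eye(4);R=np.array(d['R']);C[:3,:3]=R.T;C[:3,3]=-R.T@np.array(d['t'])
    d['C']=C; return d
def cloud(d):
    z=d['z_map'];K=np.array(d['intrinsics']);v,u=np.indices(z.shape)
    P=np.stack([(u-K[0,2])/K[0,0]*z,(v-K[1,2])/K[1,1]*z,z],-1)@d['C'][:3,:3].T+d['C'][:3,3]
    P[z==0]=np.nan; return P
def proj(d,X):
    p=(np.atleast_2d(X)-d['C'][:3,3])@d['C'][:3,:3]; p=p@np.array(d['intrinsics']).T
    return p[:,:2]/p[:,2:]
E
python3 - <<'E'
from h import *
s=manip.read_state();print({k:np.round(v,3) for k,v in s.items()})
for n in('top','side'):
    d=shot(n);cv2.imwrite(f'pics/{n}0.png',d['image']);np.save(n+'0.npy',cloud(d));print(n,np.round(d['C'],3).tolist(),d['intrinsics'])
E
```

```text
{'clock': np.float64(0.0), 'qpos': array([-1.371,  0.577,  0.025,  1.438, -0.015,  1.129, -0.056]), 'qd': array([-0.   , -0.003, -0.   ,  0.001, -0.001,  0.   , -0.   ]), 'joint_torque': array([-1.0000e-03, -7.6577e+01,  2.2510e+00, -2.8596e+01,  1.6000e-02,
        1.3000e-02, -0.0000e+00]), 'tcp_pos': array([0.189, 0.648, 0.23 ]), 'ee_rot': array([-4.44e-01, -3.11e+00,  3.00e-03]), 'wrist_force': array([ 0.083, -0.163, -0.005]), 'torque': array([0.02 , 0.03 , 0.018]), 'gripper_force': np.float64(0.0), 'grip_width': np.float64(0.085)}
top [[0.007, -0.995, 0.102, 0.348], [-1.0, -0.006, 0.011, -0.046], [-0.01, -0.102, -0.995, 1.546], [0.0, 0.0, 0.0, 1.0]] [[447.30741832   0.         321.99954765]
 [  0.         447.30741832 198.73387744]
 [  0.           0.           1.        ]]
side [[0.857, 0.314, -0.408, 1.029], [0.515, -0.53, 0.674, -0.926], [-0.005, -0.788, -0.616, 0.984], [0.0, 0.0, 0.0, 1.0]] [[400.4735502    0.         319.8873448 ]
 [  0.         400.4735502  208.21707324]
 [  0.           0.           1.        ]]
```

View pics/top0.png

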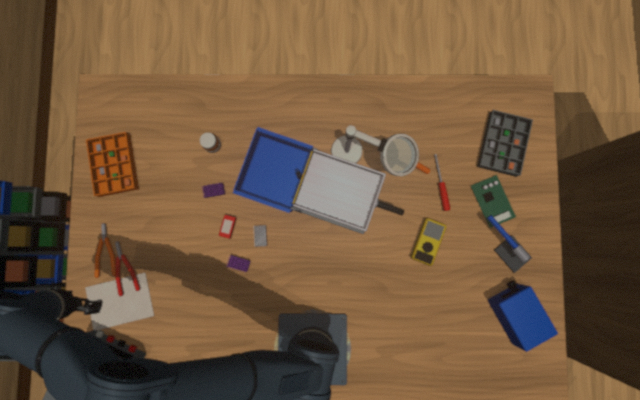

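View pics/side0.png

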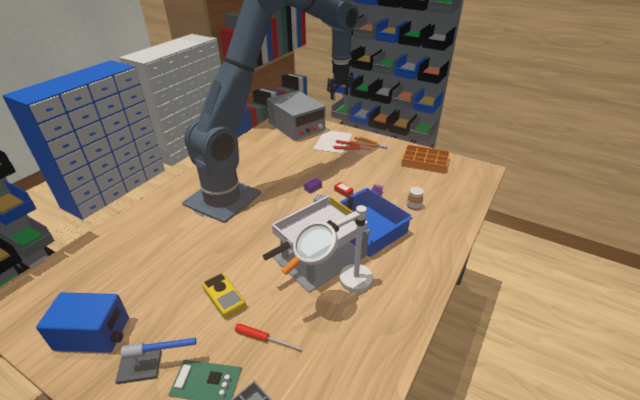

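Run:
```python
from h import *
im=cv2.imread('pics/top0.png');P=np.load('top0.npy');si=cv2.imread('pics/side0.png')
for n,(u,v) in dict(red=(228,226),hs=(260,235),pur1=(213,190),pur2=(238,263),jar=(208,141),mm=(428,241),sd=(446,200),foot=(345,150),pillar=(351,131),lens=(400,154),lgrip=(423,169),trayc=(340,190),handle=(391,208),bin=(275,170)).items():
    print(n,np.round(np.nanmedian(P[v-1:v+2,u-1:u+2].reshape(-1,3),0),3))
# object rects: table-height threshold
for n,(u,v) in dict(red=(228,226),hs=(260,235),mm=(428,241)).items():
    w=22;Q=P[v-w:v+w,u-w:u+w].reshape(-1,3);c=im[v-w:v+w,u-w:u+w].reshape(-1,3)
    m=(Q[:,2]>.012)
    r=cv2.minAreaRect((Q[m][:,:2]*1000).astype(np.float32));print(n,r,np.percentile(Q[m][:,2],95))
# tray wall tops: z 0.135..0.165
m=(P[...,2]>.128)&(P[...,2]<.165);m[:, :280]=0;m[:,400:]=0;m[:130]=0;m[235:]=0
Q=P[m];
print('tray',cv2.minAreaRect((Q[:,:2]*1000).astype(np.float32)),len(Q))
a=cv2.resize(im[120:280,190:440],None,fx=3.2,fy=3.2,interpolation=2)
cv2.imwrite('pics/crop1.png',a[:600])
cv2.imwrite('pics/crop2.png',cv2.resize(si[160:310,250:450],None,fx=4,fy=4,interpolation=2))
```

```text
red [0.409 0.289 0.025]
hs [0.379 0.179 0.018]
pur1 [0.531 0.346 0.017]
pur2 [0.283 0.252 0.018]
jar [0.691 0.355 0.073]
mm [ 0.362 -0.386  0.036]
sd [ 0.502 -0.453  0.025]
foot [ 0.668 -0.107  0.048]
pillar [ 0.671 -0.114  0.295]
lens [ 0.614 -0.26   0.25 ]
lgrip [ 0.575 -0.334  0.217]
trayc [ 0.523 -0.089  0.118]
handle [ 0.463 -0.248  0.146]
bin [0.606 0.135 0.001]
red ((408.6958312988281, 296.3418273925781), (41.41676330566406, 75.56928253173828), 76.00341033935547) 0.03202995512162652
hs ((378.0400390625, 182.54730224609375), (68.7603530883789, 38.559913635253906), 4.239959716796875) 0.03334085205318576
mm ((362.0910339355469, -388.38031005859375), (77.26966857910156, 149.5675048828125), 69.33137512207031) 0.041790471813129344
tray ((536.88916015625, -122.46783447265625), (341.40582275390625, 253.93405151367188), 73.53240203857422) 853
```

View pics/crop1.png

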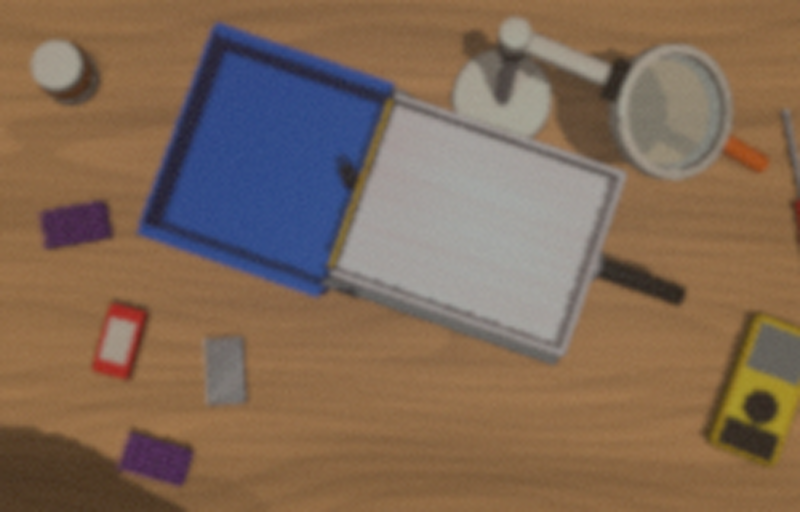

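View pics/crop2.png

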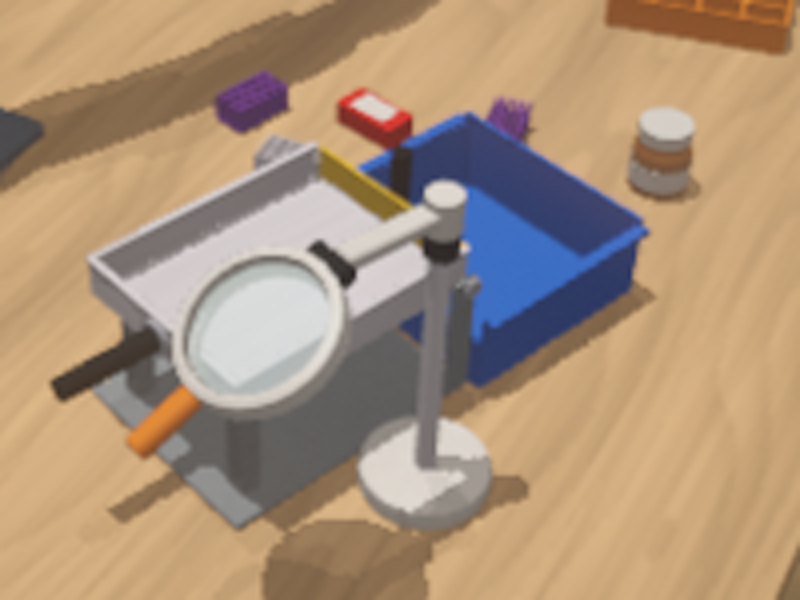

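```bash
cat >> h.py <<'E'
def ray(d,u,v,z):
    K=np.array(d['intrinsics']);r=d['C'][:3,:3]@np.array([(u-K[0,2])/K[0,0],(v-K[1,2])/K[1,1],1]);c=d['C'][:3,3]
    return c+r*(z-c[2])/r[2]
def tri(d1,p1,d2,p2):
    a,b=ray(d1,*p1,0),ray(d2,*p2,0);c1,c2=d1['C'][:3,3],d2['C'][:3,3];e,f=a-c1,b-c2
    s=np.linalg.lstsq(np.stack([e,-f],1),c2-c1,rcond=None)[0]
    A,B=c1+s[0]*e,c2+s[1]*f;return (A+B)/2,np.linalg.norm(A-B)
E
python3 - <<'E'
from h import *
t=shot('top');s=shot('side')
c=np.array([(395,95),(622,177),(558,357),(330,268)])/3.2+[190,120]
X=np.array([ray(t,*p,.152) for p in c]);print('corners',np.round(X,4),[np.linalg.norm(X[i]-X[(i+1)%4]).round(3) for i in range(4)])
T=lambda p,q:tri(t,np.array(p)/3.2+[190,120],s,np.array(q)/4+[250,160])
for n,p,q in [('corner back robot',(558,357),(90,262)),('corner gate robot',(330,268),(318,147)),('handle end',(684,294),(58,392)),('handle root',(600,263),(155,345)),('lens handle end',(766,163),(138,450)),('lens ctr',(675,112),(262,333)),('pillar top',(516,33),(445,192)),('foot',(502,92),(425,468)),('pull top',(345,160),(402,152)),
 ('redtop',(120,340),(374,108)),('hs',(224,369),(280,148))]:
    x,e=T(p,q);print(n,x.round(4),e.round(4))
E
```

```text
corners [[ 0.6468 -0.0031  0.152 ]
 [ 0.5659 -0.2269  0.152 ]
 [ 0.389  -0.1636  0.152 ]
 [ 0.4744  0.0591  0.152 ]] [np.float64(0.238), np.float64(0.188), np.float64(0.238), np.float64(0.183)]
corner back robot [ 0.389  -0.1643  0.1448] 0.0005
corner gate robot [0.4737 0.0586 0.1506] 0.0021
handle end [ 0.4515 -0.2894  0.1375] 0.0015
handle root [ 0.482  -0.2074  0.1333] 0.0016
lens handle end [ 0.5728 -0.3559  0.2034] 0.002
lens ctr [ 0.6117 -0.2624  0.2515] 0.002
pillar top [ 0.6726 -0.1149  0.2962] 0.0
foot [ 0.6768 -0.1165  0.0186] 0.0055
pull top [0.5695 0.0397 0.1943] 0.0114
redtop [0.4076 0.2903 0.0288] 0.0
hs [0.3719 0.1736 0.0391] 0.0137
```

Two parts are there: the red converter at top (228,226) and the silver heat sink at (260,235). The purple blocks at (213,190) and (238,263) have the same shape but the wrong colour, so they are decoys. The transformer and relay are not seen. The lens stands aside and droops by about 0.44 rad. I'll move in for a close look.

>>> {"op": "drive_tool", "data": {
  "rows": "-0.17 -0.152 0 0 0 0 1;-0.17 -0.152 0 0 0 0 1;-0.17 -0.152 0 0 0 0 1;-0.17 -0.152 0 0 0 0 1;-0.17 -0.152 0 0 0 0 1"
}}

```text
clock: 0.7
tcp_pos: [0.3122, 0.4504, 0.2314]
ee_rot: [0.45, 3.108, -0.002]
wrist_force: [0.4, 0.7, 0.7]
grip_width: 0.0852
gripper_force: 0.0
```

>>> {"op": "drive_tool", "data": {
  "rows": "-0.17 -0.152 0 0 0 0 1;-0.17 -0.152 0 0 0 0 1;-0.17 -0.152 0 0 0 0 1;-0.17 -0.152 0 0 0 0 1;-0.17 -0.152 0 0 0 0 1"
}}

```text
clock: 1.2
tcp_pos: [0.4322, 0.2568, 0.2315]
ee_rot: [0.451, 3.108, -0.002]
wrist_force: [0.1, 0.4, 0.3]
grip_width: 0.0856
gripper_force: 0.0
```

```bash
cat >> h.py <<'E'
def blobs(d,zmin,lo,hi):
    """rects of things above zmin within xy box; world mm"""
    P=cloud(d);m=(P[...,2]>zmin)&(P[...,0]>lo[0])&(P[...,0]<hi[0])&(P[...,1]>lo[1])&(P[...,1]<hi[1])
    n,l,st,_=cv2.connectedComponentsWithStats(m.astype(np.uint8))
    for i in range(1,n):
        if st[i,4]<150: continue
        Q=P[l==i];zt=np.percentile(Q[:,2],90);r=cv2.minAreaRect((Q[Q[:,2]>zt-.008][:,:2]*1000).astype(np.float32))
        print(np.round(r[0],1),np.round(r[1],1),round(r[2],1),'ztop',zt.round(4),'bgr',np.median(d['image'][l==i],0),'px',st[i])
def rel(pos,closing_deg=None,R=None,sgn=None):
    """shift/turn in tool axes from measured pose to a world target"""
    s=manip.read_state();R0=Ro.from_rotvec(s['ee_rot']);
    if closing_deg is not None:
        c=np.radians(closing_deg);y=np.array([np.cos(c),np.sin(c),0])
        if y@R0.as_matrix()[:,1]<0:y=-y
        z=np.array([0,0,-1.]);R=Ro.from_matrix(np.stack([np.cross(y,z),y,z],1))
    if R is None:R=R0
    print('rel',R0.inv().apply(np.array(pos)-s['tcp_pos']).round(4),np.degrees((R0.inv()*R).as_rotvec()).round(2))
E
python3 - <<'E'
from h import *
s=manip.read_state();print(s['clock'],s['tcp_pos'],s['ee_rot'],s['qpos'].round(2))
d=shot('wrist');cv2.imwrite('pics/w1.png',d['image']);blobs(d,.012,(.2,.05),(.6,.45))
t=shot('top');cv2.imwrite('pics/t1.png',t['image']);blobs(t,.012,(.2,.12),(.5,.45))
E
```

```text
1.2 [0.43216274 0.2567765  0.23149186] [ 4.50675465e-01  3.10808557e+00 -1.68107835e-03] [-0.7   0.32  0.1   1.89 -0.04  0.94  0.7 ]
[275.1 253.7] [70.3 24.5] 74.1 ztop 0.0314 bgr [51. 17. 39.] px [ 237    3   73   32 2011]
[292.3 248.9] [69.9  2.8] 74.0 ztop 0.0314 bgr [52. 18. 41.] px [240  35  70   7 409]
[299.1 246.9] [69.7  2.7] 73.9 ztop 0.0316 bgr [83. 32. 68.] px [240  43  70   6 386]
[375.7 179.2] [70.  38.6] 4.4 ztop 0.0315 bgr [73. 73. 80.] px [ 209   99   61   73 2408]
[406.9 292.3] [39.7 76.2] 75.9 ztop 0.0298 bgr [ 50.  55. 230.] px [ 327   98   37   70 2486]
[531.5 344.7] [39.4 70. ] 11.0 ztop 0.0312 bgr [58. 19. 45.] px [ 380  193   68   55 2086]
[420.9 259. ] [145.9  20.6] 73.5 ztop 0.3221 bgr [12. 11. 11.] px [    0   223   640   177 55894]
[234.4 148.6] [57.1 68.8] 90.0 ztop 0.8164 bgr [58. 56. 53.] px [ 153  173   97  169 8121]
[377.9 183. ] [68.  38.8] 3.5 ztop 0.0312 bgr [80. 82. 91.] px [253 225  13  21 175]
```

View pics/w1.png

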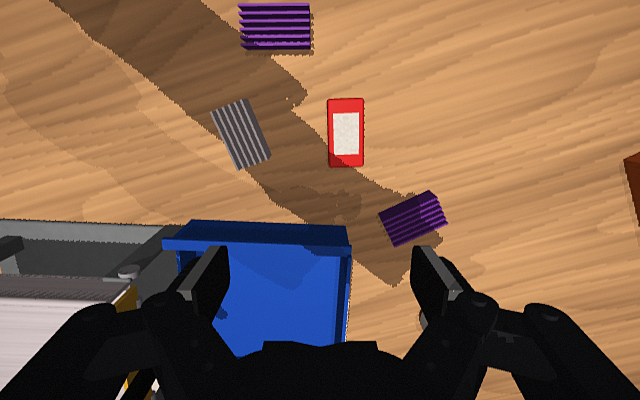

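View pics/t1.png

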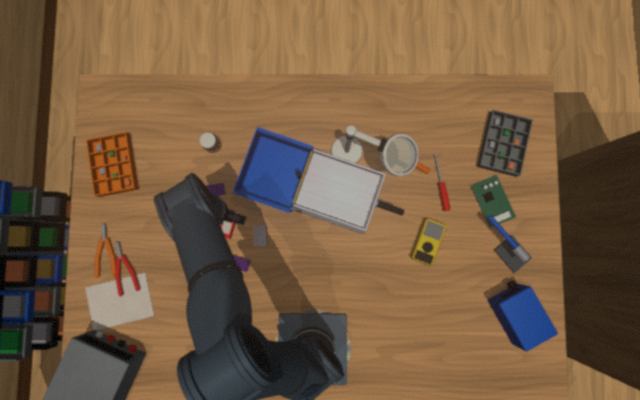

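The wrist view shows the converter at (345,132) and the silver heat sink at (240,135). The purple fins at (275,27) and (413,218) are decoys. I'll grasp the converter.

>>> {"op": "drive_tool", "data": {
  "rows": "0.0343 0.027 0.03 0 0 -2.4 1;0.0343 0.027 0.08 0 0 -2.4 1;0.0343 0.027 0.13 0 0 -2.4 1;0.0343 0.027 0.17 0 0 -2.4 1;0.0343 0.027 0.17 0 0 -2.4 1"
}}

```text
clock: 1.8
tcp_pos: [0.4018, 0.2953, 0.057]
ee_rot: [-0.376, -3.113, 0.01]
wrist_force: [-0.5, -0.9, 0.4]
grip_width: 0.0855
gripper_force: 0.0
```

>>> {"op": "drive_tool", "data": {
  "rows": "0 0 0.03 0 0 0 1;0 0 0.055 0 0 0 1;0 0 0.056 0 0 0 1;0 0 0.056 0 0 0 0.2;0 0 0.056 0 0 0 0.2",
  "squeeze": 50
}}

```text
clock: 2.3
tcp_pos: [0.4058, 0.2973, 0.0072]
ee_rot: [0.379, 3.117, 0.003]
wrist_force: [0.3, 0.4, -0.4]
grip_width: 0.0592
gripper_force: 0.0
```

>>> {"op": "drive_tool", "data": {
  "rows": "0 0 0 0 0 0 0.2;0 0 0 0 0 0 0.2;0 0 0 0 0 0 0.2;0 0 0 0 0 0 0.2;0 0 -0.02 0 0 0 0.2"
}}

```text
clock: 2.8
tcp_pos: [0.4042, 0.296, 0.025]
ee_rot: [-0.379, -3.117, 0.002]
wrist_force: [-0.2, -0.4, -1.4]
grip_width: 0.0388
gripper_force: 51.9
```

>>> {"op": "drive_tool", "data": {
  "rows": "0 0 -0.045 0 0 8.5 0.2;0 0 -0.09 0 0 17 0.2;0 0 -0.135 0 0 25.5 0.2;0 0 -0.18 0 0 34 0.2;0 0 -0.225 0 0 42.5 0.2"
}}

```text
clock: 3.3
tcp_pos: [0.4043, 0.2961, 0.253]
ee_rot: [-1.492, -2.764, -0.002]
wrist_force: [0.9, 0.9, -2.5]
grip_width: 0.0387
gripper_force: 52.0
```

>>> {"op": "drive_tool", "data": {
  "rows": "-0.033 -0.012 0 0 0 8.5 0.2;-0.066 -0.024 0 0 0 17 0.2;-0.1 -0.036 0 0 0 25.5 0.2;-0.133 -0.048 0 0 0 34 0.2;-0.167 -0.06 0 0 0 42.5 0.2"
}}

```text
clock: 3.8
tcp_pos: [0.4471, 0.1229, 0.251]
ee_rot: [-2.392, -2.036, -0.002]
wrist_force: [0.3, 0.1, -2.5]
grip_width: 0.0392
gripper_force: 52.1
```

Run:
```python
from h import *
s=manip.read_state();print(s['tcp_pos'],s['grip_width'],s['gripper_force'])
rel((.4838+.003,-.0492,.25),-20.4)
t=shot('top');blobs(t,.012,(.3,.14),(.45,.22))
```

```text
[0.4471225  0.12294674 0.25100405] 0.039165446358967335 52.05375552177429
rel [-0.1636  0.0667  0.0008] [-0.   -0.08 11.21]
[330.6 145.1] [10.1 60.7] 89.9 ztop 0.7221 bgr [60. 60. 61.] px [217 193  18  79 649]
```

>>> {"op": "drive_tool", "data": {
  "rows": "-0.1636 0.0667 0 0 0 8.5 0.2;-0.1636 0.0667 0 0 0 11.2 0.2;-0.1636 0.0667 0 0 0 11.2 0.2;-0.1636 0.0667 0 0 0 11.2 0.2;-0.1636 0.0667 0.03 0 0 11.2 0.2"
}}

```text
clock: 4.35
tcp_pos: [0.4906, -0.0527, 0.2235]
ee_rot: [2.575, 1.79, 0.009]
wrist_force: [0.8, 0.5, -2.2]
grip_width: 0.039
gripper_force: 52.0
```

Run:
```python
from h import *
s=manip.read_state();print(s['tcp_pos'],s['grip_width'],s['gripper_force'])
rel((.4868,-.0492,.129),-20.4)
d=shot('wrist');cv2.imwrite('pics/w2.png',d['image'])
```

```text
[ 0.49055107 -0.05267872  0.22345817] 0.039014907698087534 52.04704999923706
rel [ 0.0018 -0.0055  0.0944] [ 0.44 -0.1   0.01]
```

View pics/w2.png

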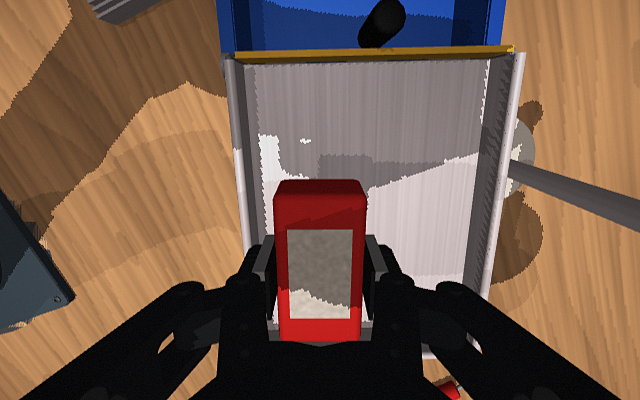

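The converter is in the grip, aligned with the tray. The gate is at the top of the picture, at row 52. I'll lower and release.

>>> {"op": "drive_tool", "data": {
  "rows": "0.002 0 0.04 0.4 0 0 0.2;0.002 0 0.075 0.4 0 0 0.2;0.002 0 0.094 0.4 0 0 0.2;0.002 0 0.094 0.4 0 0 0.2;0.002 0 0.094 0.4 0 0 0.62"
}}

```text
clock: 4.9
tcp_pos: [0.4886, -0.045, 0.1266]
ee_rot: [-2.568, -1.798, 0.006]
wrist_force: [-0.6, -0.3, 0.6]
grip_width: 0.0518
gripper_force: 0.0
```

>>> {"op": "drive_tool", "data": {
  "rows": "0 0 0 0 0 0 0.62;0 0 0 0 0 0 0.62;0 0 -0.03 0 0 0 0.62;0 0 -0.07 0 0 0 0.62;0 0 -0.12 0 0 0 1"
}}

```text
clock: 5.4
tcp_pos: [0.4886, -0.0459, 0.2472]
ee_rot: [-2.569, -1.797, 0.01]
wrist_force: [1.2, -0.1, -0.0]
grip_width: 0.0658
gripper_force: 0.0
```

Run:
```python
from h import *
s=manip.read_state();print(s['tcp_pos'],s['wrist_force'],s['grip_width'])
d=shot('wrist');cv2.imwrite('pics/w3.png',d['image']);blobs(d,.135,(.38,-.2),(.65,.05))
rel((.40,.12,.26),None)
rel((.376,.180,.20),94)
```

```text
[ 0.48864619 -0.04588398  0.24717681] [ 1.24738802 -0.05512582 -0.0152004 ] 0.06580673597075754
[562.   39.8] [17.5 17. ] 25.1 ztop 0.1932 bgr [16. 42. 60.] px [ 282   21  222   51 2855]
[492.5 -37.2] [ 22.  136.3] 70.5 ztop 0.3374 bgr [10.  9.  9.] px [    9    67   622   333 55759]
[487.  -47.5] [75.3 40. ] 70.1 ztop 0.1498 bgr [ 34.  37. 192.] px [ 295  145   50   90 4333]
rel [ 0.1255 -0.1442 -0.0048] [0. 0. 0.]
rel [ 0.1734 -0.1874  0.0553] [-6.000e-02 -1.700e-01  6.585e+01]
```

>>> {"op": "drive_tool", "data": {
  "rows": "0.035 -0.036 0 0 0 8.5 1;0.07 -0.072 0 0 0 17 1;0.104 -0.109 0 0 0 25.5 1;0.139 -0.145 0 0 0 34 1;0.173 -0.187 0.03 0 0 42 1"
}}

```text
clock: 5.95
tcp_pos: [0.3912, 0.1519, 0.232]
ee_rot: [-3.018, -0.85, 0.002]
wrist_force: [0.8, 2.4, -0.3]
grip_width: 0.0857
gripper_force: 0.0
```

>>> {"op": "drive_tool", "data": {
  "rows": "0 0 0.01 0 0 8 1;0 0 0.02 0 0 16 1;0 0 0.025 0 0 23.8 1;0 0 0.025 0 0 23.8 1;0 0 0.025 0 0 23.8 1"
}}

```text
clock: 6.45
tcp_pos: [0.3906, 0.1503, 0.2057]
ee_rot: [-3.131, -0.225, 0.01]
wrist_force: [0.4, 0.8, 1.0]
grip_width: 0.0853
gripper_force: 0.0
```

Run:
```python
from h import *
s=manip.read_state();print(s['tcp_pos'],s['wrist_force'],s['qpos'].round(2))
d=shot('wrist');cv2.imwrite('pics/w4.png',d['image']);blobs(d,.012,(.3,.1),(.5,.25))
t=shot('top');blobs(t,.012,(.3,.1),(.5,.25))
rel((.376,.180,.07),94);rel((.376,.180,.007),94)
```

```text
[0.39055809 0.15034021 0.20573779] [0.36958661 0.77543011 1.00835005] [-1.16  0.35  0.93  2.12 -0.38  0.85 -1.43]
[485.  158.6] [127.7  13.2] 71.0 ztop 0.0797 bgr [114.  56.  30.] px [ 250   37  143   77 2279]
[373.4 196.9] [70.4  2.8] 4.2 ztop 0.0314 bgr [ 87.  93. 102.] px [271 143   7  67 295]
[374.7 189.8] [69.2  2.7] 4.2 ztop 0.0313 bgr [115. 115. 124.] px [278 143   7  67 275]
[374.8 182.7] [69.9  2.6] 4.3 ztop 0.0314 bgr [115.  114.  124.5] px [285 144   6  67 252]
[375.3 175.7] [70.   2.6] 4.2 ztop 0.0314 bgr [122. 122. 133.] px [291 144   6  67 230]
[376.1 168.6] [69.6  2.6] 4.3 ztop 0.0316 bgr [127.5 128.  138. ] px [297 145   7  66 204]
[376.3 161.5] [70.   2.5] 4.3 ztop 0.0316 bgr [229. 227. 233.] px [304 145   7  67 183]
[401.3 168.6] [ 14.9 109.1] 14.1 ztop 0.2976 bgr [10.  9.  9.] px [    0   246   495   154 38025]
[318.2 150.7] [79.1 36.3] 89.8 ztop 0.6897 bgr [56. 54. 53.] px [ 203  198   80   73 3905]
rel [-0.0097 -0.031   0.136 ] [-0.21  0.32  4.15]
rel [-0.0093 -0.0308  0.199 ] [-0.21  0.32  4.15]
```

View pics/w4.png

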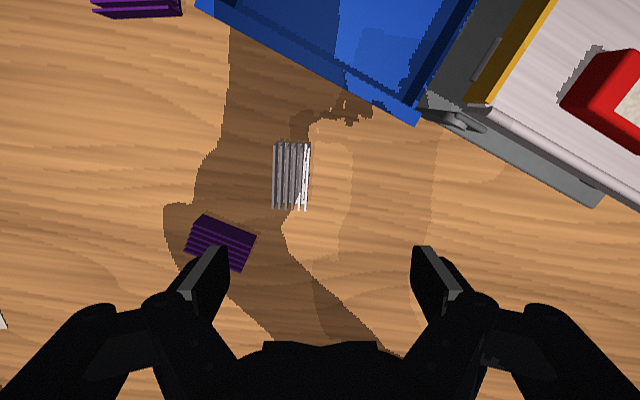

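The heat sink is at (291,177) in the wrist view. The arm is at its inner reach limit here, so I'll grip it about 16 mm towards its outer end.

>>> {"op": "drive_tool", "data": {
  "rows": "0.008 -0.031 0 0 0 4 1;0.008 -0.031 0.05 0 0 4 1;0.008 -0.031 0.1 0 0 4 1;0.008 -0.031 0.13 0 0 4 1;0.008 -0.031 0.13 0 0 4 1"
}}

```text
clock: 7.05
tcp_pos: [0.3918, 0.1816, 0.0733]
ee_rot: [-3.139, -0.111, 0.017]
wrist_force: [-0.1, 1.2, 1.2]
grip_width: 0.0854
gripper_force: 0.0
```

Run:
```python
from h import *
s=manip.read_state();print(s['tcp_pos'],s['wrist_force'],s['qpos'].round(2))
rel((.392,.180,.007),94)
```

```text
[0.39175948 0.18156981 0.07327025] [-0.13988392  1.22135674  1.24096651] [-0.98  0.57  0.66  2.25 -0.7   0.55 -1.27]
rel [0.0009 0.0016 0.0663] [-0.05  0.63  0.05]
```

>>> {"op": "drive_tool", "data": {
  "rows": "0 0.001 0.035 0 0.6 0 1;0 0.001 0.066 0 0.6 0 1;0 0.001 0.066 0 0.6 0 1;0 0.001 0.066 0 0.6 0 0.2;0 0.001 0.066 0 0.6 0 0.2",
  "squeeze": 60
}}

```text
clock: 7.55
tcp_pos: [0.3942, 0.1819, 0.0113]
ee_rot: [-3.135, -0.109, -0.01]
wrist_force: [0.3, 0.9, -0.1]
grip_width: 0.0588
gripper_force: 0.0
```

>>> {"op": "drive_tool", "data": {
  "rows": "0 0 0 0 0 0 0.2;0 0 0 0 0 0 0.2;0 0 0 0 0 0 0.2;0 0 0 0 0 0 0.2;0 0 -0.02 0 0 0 0.2"
}}

```text
clock: 8.05
tcp_pos: [0.3925, 0.1815, 0.0295]
ee_rot: [-3.137, -0.109, -0.005]
wrist_force: [-0.8, 1.3, -1.3]
grip_width: 0.0367
gripper_force: 62.0
```

>>> {"op": "drive_tool", "data": {
  "rows": "0 0 -0.05 0 0 0 0.2;0 0 -0.1 0 0 0 0.2;0.01 -0.01 -0.15 0 0 0 0.2;0.02 -0.02 -0.19 0 0 0 0.2;0.03 -0.02 -0.23 0 0 0 0.2"
}}

```text
clock: 8.55
tcp_pos: [0.4201, 0.2038, 0.2623]
ee_rot: [-3.136, -0.112, -0.007]
wrist_force: [0.3, 0.9, -2.0]
grip_width: 0.0366
gripper_force: 62.1
```

Run:
```python
from h import *
s=manip.read_state();print(s['tcp_pos'],s['grip_width'],s['gripper_force'],s['qpos'].round(2))
# place heatsink centre at stand (.042,.02): heatsink centre lies 16mm behind the TCP along tray y or ahead
c=np.array([.519,-.0836]);ex=np.array([.937,-.349]);ey=np.array([.349,.937])
p=c+.042*ex+.02*ey;print(p)
rel((*p,.25),-20.4)
```

```text
[0.42010407 0.203785   0.26232064] 0.03661228441690726 62.053152322769165 [-1.28  0.37  1.02  1.94 -0.37  1.03 -1.59]
[ 0.565334 -0.079518]
rel [0.1246 0.293  0.012 ] [-1.000e-02 -3.400e-01 -6.551e+01]
```

>>> {"op": "drive_tool", "data": {
  "rows": "0.016 0.035 0 0 0 -8.5 0.2;0.032 0.07 0 0 0 -17 0.2;0.048 0.105 0 0 0 -25.5 0.2;0.064 0.14 0 0 0 -34 0.2;0.08 0.175 0 0 0 -42.5 0.2"
}}

```text
clock: 9.05
tcp_pos: [0.5124, 0.0323, 0.2601]
ee_rot: [-2.881, -1.248, -0.008]
wrist_force: [0.6, 0.9, -1.2]
grip_width: 0.0364
gripper_force: 62.0
```

Run:
```python
from h import *
s=manip.read_state();print(s['tcp_pos'],s['grip_width'],s['gripper_force'],s['qpos'].round(2))
rel((.571,-.0645,.25),-20.4)
```

```text
[0.51244076 0.03233659 0.26014131] 0.03639779178603188 61.97620868682861 [-0.67  0.38  0.75  1.83 -0.3   1.04 -0.56]
rel [-0.0307  0.1089  0.0101] [  0.1   -0.28 -22.75]
```

>>> {"op": "drive_tool", "data": {
  "rows": "-0.01 0.036 0 0 0 -8 0.2;-0.02 0.072 0 0 0 -16 0.2;-0.03 0.109 0.01 0 0 -22.7 0.2;-0.03 0.109 0.01 0 0 -22.7 0.2;-0.03 0.109 0.04 0 0 -22.7 0.2"
}}

```text
clock: 9.55
tcp_pos: [0.5726, -0.0654, 0.2223]
ee_rot: [2.586, 1.777, 0.014]
wrist_force: [-0.0, 1.1, -1.5]
grip_width: 0.0367
gripper_force: 62.2
```

Run:
```python
from h import *
s=manip.read_state();print(s['tcp_pos'],s['grip_width'],s['gripper_force'],s['qpos'].round(2))
rel((.571,-.0645,.1305),-20.4)
d=shot('wrist');cv2.imwrite('pics/w5.png',d['image']);blobs(d,.135,(.38,-.2),(.65,.05))
```

```text
[ 0.57261966 -0.06540027  0.2222508 ] 0.036660700430496795 62.16248273849487 [-0.35  0.49  0.59  1.74 -0.32  1.   -0.  ]
rel [-0.0002 -0.0026  0.0917] [ 0.47 -0.29 -0.62]
[562.6  39.5] [17.3 17.2] 56.9 ztop 0.1932 bgr [19. 46. 64.] px [ 142   35  242   54 3360]
[574.8 -57.2] [ 22.2 131.4] 68.4 ztop 0.312 bgr [13. 12. 12.] px [   20    80   600   320 63897]
[487.3 -47.9] [75.7 40.1] 70.3 ztop 0.1496 bgr [ 41.  44. 210.] px [ 171  166   68   98 5500]
```

View pics/w5.png

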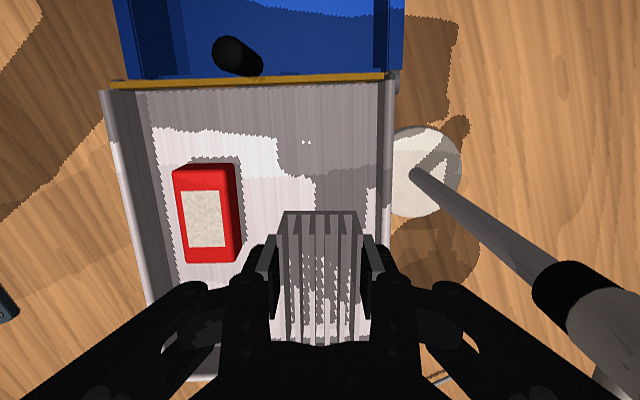

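Heat sink held at (320,270), converter lying at (207,212), and there is clearance to the right wall. I'll lower and release.

>>> {"op": "drive_tool", "data": {
  "rows": "0 -0.005 0.04 0.4 0 -0.6 0.2;0 -0.005 0.075 0.4 0 -0.6 0.2;0 -0.005 0.091 0.4 0 -0.6 0.2;0 -0.005 0.091 0.4 0 -0.6 0.2;0 -0.005 0.091 0.4 0 -0.6 0.58"
}}

```text
clock: 10.1
tcp_pos: [0.5663, -0.0601, 0.1291]
ee_rot: [-2.571, -1.794, -0.001]
wrist_force: [-0.0, 0.6, 0.2]
grip_width: 0.0484
gripper_force: 0.0
```

>>> {"op": "drive_tool", "data": {
  "rows": "0 0 0 0 0 0 0.58;0 0 0 0 0 0 0.58;0 0 -0.03 0 0 0 0.58;0 0 -0.07 0 0 0 0.58;0 0 -0.12 0 0 0 1"
}}

```text
clock: 10.6
tcp_pos: [0.5659, -0.0612, 0.2489]
ee_rot: [-2.571, -1.793, 0.003]
wrist_force: [1.2, 0.9, -0.2]
grip_width: 0.0629
gripper_force: 0.0
```

Run:
```python
from h import *
s=manip.read_state();print(s['tcp_pos'],s['wrist_force'],s['qpos'].round(2))
d=shot('wrist');blobs(d,.135,(.38,-.2),(.65,.05))
sd=shot('side');t=shot('top');P=cloud(sd);Q=cloud(t)
# lens handle (orange) and ring in both
for n,im,C in(('side',sd['image'],P),('top',t['image'],Q)):
    hsv=cv2.cvtColor(im,cv2.COLOR_BGR2HSV);m=(hsv[...,0]>5)&(hsv[...,0]<17)&(hsv[...,1]>190)&(C[...,2]>.15)&(C[...,1]<-.25)&(C[...,2]<.32)
    X=C[m];print(n,m.sum());
    if m.sum()>5:
        c=X.mean(0);u,w,v=np.linalg.svd(X-c);print(c.round(4),v[0].round(3),np.percentile((X-c)@v[0],[2,98]))
    m=(C[...,2]>.2)&(C[...,2]<.3)&(np.hypot(C[...,0]-.612,C[...,1]+.262)<.075)&(hsv[...,1]<190)
    X=C[m];c=X.mean(0);u,w,v=np.linalg.svd(X-c,full_matrices=False);print('lens',m.sum(),c.round(4),v[2].round(3),w)
```

```text
[ 0.5659144  -0.06124339  0.24887611] [ 1.15701118  0.86457434 -0.21725931] [-0.37  0.46  0.61  1.71 -0.3   1.07 -0.01]
[562.6  39.6] [16.9 17.5] 25.1 ztop 0.1932 bgr [21. 63. 89.] px [ 176   46  215   43 2382]
[569.4 -53. ] [ 21.5 135.4] 70.3 ztop 0.339 bgr [10. 10. 10.] px [   11    85   618   315 56968]
[542.5 -72.3] [70.3  2.6] 70.0 ztop 0.1515 bgr [189. 189. 203.] px [296 167   6  84 355]
[549.2 -74.7] [69.9  2.6] 70.0 ztop 0.1517 bgr [191. 190. 204.] px [305 167   5  84 322]
[555.8 -77.2] [69.8  2.5] 70.0 ztop 0.1516 bgr [193. 193. 208.] px [314 167   4  84 303]
[562.5 -79.8] [70.2  1.7] 70.0 ztop 0.1517 bgr [200. 200. 214.] px [323 167   3  84 250]
[569.1 -82.2] [70.3  2.5] 70.1 ztop 0.1516 bgr [187. 188. 202.] px [331 167   4  84 295]
[575.7 -84.6] [70.9  2.7] 70.0 ztop 0.1515 bgr [185.  184.5 198.5] px [339 167   5  84 330]
side 16
[ 0.574  -0.3402  0.2192] [-0.303 -0.842 -0.446] [-0.02444613  0.01744296]
lens 1623 [ 0.6122 -0.2635  0.2558] [ 0.164  0.409 -0.897] [1.44862658 1.29691449 0.17161552]
top 56
[ 0.5781 -0.3339  0.218 ] [-0.343 -0.827 -0.445] [-0.02047033  0.02041138]
lens 1372 [ 0.6124 -0.2548  0.2561] [-0.181 -0.406  0.896] [1.33560847 1.13855565 0.16291713]
```

Both parts are in the tray, lying along it (heat sink centre about (.559,-.079), converter (.487,-.048)). Next is the magnifier: I'll plan the grasp of its handle.

```bash
cat >> h.py <<'E'
LAMP=np.array([.673,-.115]);
def lens(azd,Td,g=.15,back=0,up=0):
    a,T=np.radians([azd,Td]);u=np.array([np.cos(a),np.sin(a),0]);k=np.r_[LAMP,.28]+.1*u
    y=np.array([-np.sin(a),np.cos(a),0]);n=np.array([*(u[:2]*np.sin(T)),np.cos(T)])
    z=-n;R=np.stack([np.cross(y,z),y,z],1)
    p=k+g*(np.cos(T)*u-np.sin(T)*np.array([0,0,1]))+z*(.019-back);p[2]+=up
    return p,Ro.from_matrix(R)
def steps(poses):
    p0,R0=poses[0]
    for p,R in poses[1:]: print(R0.inv().apply(p-p0).round(4),np.degrees((R0.inv()*R).as_rotvec()).round(1))
E
python3 - <<'E'
from h import *
p,R=lens(246.7,26.4,back=.1,up=.06);print(p);rel(p,R=R)
p,R=lens(246.7,26.4,back=.1);print(p);rel(p,R=R)
p,R=lens(246.7,26.4);print(p)
print('end',lens(165.6,0)[0])
E
```

```text
[ 0.56605549 -0.36332238  0.34585738]
rel [-0.2829  0.102  -0.0956] [-0.64 26.03  3.04]
[ 0.56605549 -0.36332238  0.28585738]
rel [-0.2833  0.1019 -0.0356] [-0.64 26.03  3.04]
[ 0.58364283 -0.32248502  0.1962862 ]
end [ 0.43085421 -0.05282753  0.261     ]
```

>>> {"op": "drive_tool", "data": {
  "rows": "0 0 -0.05 0 0 0 1;0 0 -0.1 0 0 0 1;0 0 -0.15 0 0 0 1;-0.05 0 -0.15 0 0 0 1;-0.09 0 -0.15 0 0 0 1"
}}

```text
clock: 11.25
tcp_pos: [0.536, -0.1478, 0.3985]
ee_rot: [-2.571, -1.797, -0.002]
wrist_force: [0.1, -1.3, -2.0]
grip_width: 0.0856
gripper_force: 0.0
```

>>> {"op": "drive_tool", "data": {
  "rows": "-0.04 0.02 0 0 5 0 1;-0.08 0.04 0 0 10 1 1;-0.12 0.06 0 0 15 2 1;-0.155 0.08 0 0 20 2 1;-0.193 0.102 0.03 0 26 3 1"
}}

```text
clock: 11.75
tcp_pos: [0.5658, -0.3624, 0.3711]
ee_rot: [-2.361, -1.558, -0.546]
wrist_force: [2.4, 2.0, 0.2]
grip_width: 0.0852
gripper_force: 0.0
```

Run:
```python
from h import *
s=manip.read_state();print(s['tcp_pos'],s['wrist_force'],s['qpos'].round(2))
d=shot('wrist');cv2.imwrite('pics/w6.png',d['image'])
C=cloud(d);hsv=cv2.cvtColor(d['image'],cv2.COLOR_BGR2HSV);m=(hsv[...,0]>5)&(hsv[...,0]<17)&(hsv[...,1]>190)&(C[...,2]>.15)&(C[...,2]<.3)
X=C[m];c=X.mean(0);u,w,v=np.linalg.svd(X-c,full_matrices=False);print(m.sum(),c.round(4),v[0].round(3),np.percentile((X-c)@v[0],[2,98]))
p,R=lens(246.7,26.4,back=.1);rel(p,R=R)
p,R=lens(246.7,26.4);rel(p,R=R)
```

```text
[ 0.56577238 -0.36240682  0.37112977] [2.40270678 1.96668317 0.23664377] [ 0.47  0.65  0.55  1.13 -0.71  1.7   0.56]
901 [ 0.5784 -0.3357  0.2205] [-0.352 -0.824 -0.444] [-0.02415015  0.02526599]
rel [-0.0213  0.0038  0.0683] [-1.13 -0.23 -1.52]
rel [-0.0217  0.0058  0.1683] [-1.13 -0.23 -1.52]
```

View pics/w6.png

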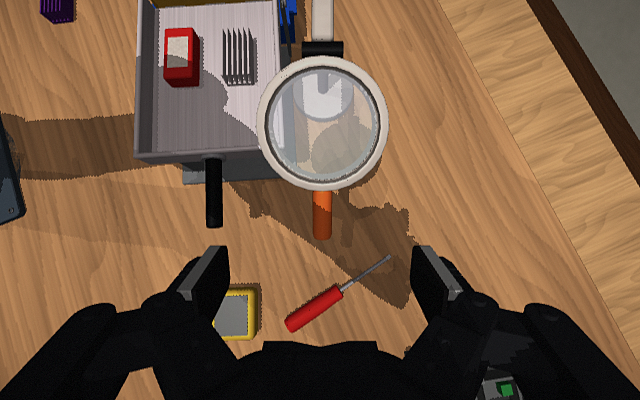

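The orange handle is at (322,215), lined up between the fingers. I'll approach along the tool axis and close.

>>> {"op": "drive_tool", "data": {
  "rows": "-0.0217 0.0055 0.02 -1.1 0 -1.5 1;-0.0217 0.0055 0.06 -1.1 0 -1.5 1;-0.0217 0.0055 0.1 -1.1 0 -1.5 1;-0.0217 0.0055 0.14 -1.1 0 -1.5 1;-0.0217 0.0055 0.168 -1.1 0 -1.5 1"
}}

```text
clock: 12.3
tcp_pos: [0.5884, -0.3086, 0.2045]
ee_rot: [-2.356, -1.586, -0.557]
wrist_force: [0.1, 0.2, 0.7]
grip_width: 0.0853
gripper_force: 0.0
```

Run:
```python
from h import *
s=manip.read_state();print(s['tcp_pos'],s['wrist_force'],s['qpos'].round(2))
p,R=lens(246.8,26.4);rel(p,R=R)
```

```text
[ 0.58843751 -0.30861352  0.20450572] [0.09600685 0.21348657 0.72062134] [ 0.38  0.71  0.51  1.47 -0.77  1.33  0.73]
rel [-0.0168  0.0011  0.0009] [-0.03  0.09  1.09]
```

>>> {"op": "drive_tool", "data": {
  "rows": "-0.016 0.001 0 0 0 1 1;-0.016 0.001 0 0 0 1 1;-0.016 0.001 0 0 0 1 1"
}}

```text
clock: 12.6
tcp_pos: [0.5841, -0.3259, 0.2012]
ee_rot: [-2.372, -1.565, -0.556]
wrist_force: [0.1, 0.3, 0.4]
grip_width: 0.0858
gripper_force: 0.0
```

Run:
```python
from h import *
s=manip.read_state();print(s['tcp_pos'],s['wrist_force'],s['qpos'].round(2))
p,R=lens(246.8,26.4);rel(p,R=R)
```

```text
[ 0.5840543  -0.32594019  0.20122927] [0.08853329 0.33570266 0.38832094] [ 0.4   0.73  0.51  1.45 -0.77  1.34  0.73]
rel [ 0.0005 -0.0014  0.0058] [0.25 0.21 0.09]
```

>>> {"op": "drive_tool", "data": {
  "rows": "0 -0.001 0.005 0 0 0 1;0 -0.001 0.005 0 0 0 0.05;0 -0.001 0.005 0 0 0 0.05;0 -0.001 0.005 0 0 0 0.05;0 -0.001 0.005 0 0 0 0.05",
  "squeeze": 50
}}

```text
clock: 13.1
tcp_pos: [0.5845, -0.3225, 0.1969]
ee_rot: [-2.37, -1.567, -0.556]
wrist_force: [-0.3, 0.2, -0.1]
grip_width: 0.0286
gripper_force: 0.0
```

>>> {"op": "drive_tool", "data": {
  "rows": "0 0 0 0 0 0 0.05;0 0 0 0 0 0 0.05;0 0 0 0 0 0 0.05"
}}

```text
clock: 13.4
tcp_pos: [0.5845, -0.3226, 0.1968]
ee_rot: [-2.37, -1.566, -0.556]
wrist_force: [-1.4, -0.4, 1.5]
grip_width: 0.0181
gripper_force: 48.7
```

Run:
```python
from h import *
s=manip.read_state();print(s['tcp_pos'],s['wrist_force'],s['qpos'].round(2))
p,R=lens(246.8,26.4);rel(p,R=R)
steps([lens(246.8,T) for T in(26.4,21,15.5,10,4.5,-1)])
print('swing');steps([lens(246.8-a,0) for a in(0,7,14,21,28,35)])
```

```text
[ 0.58450986 -0.32258529  0.19682907] [-1.3940827  -0.40121806  1.52174333] [ 0.4   0.73  0.51  1.46 -0.78  1.33  0.73]
rel [-0.0005 -0.0004  0.0004] [0.24 0.17 0.17]
[-0.0011  0.     -0.0142] [ 0.  -5.4  0. ]
[-0.0009  0.     -0.0287] [  0.  -10.9   0. ]
[ 0.0007  0.     -0.0431] [  0.  -16.4  -0. ]
[ 0.0037  0.     -0.0573] [  0.  -21.9  -0. ]
[ 0.0081  0.     -0.0712] [  0.  -27.4  -0. ]
swing
[ 0.0019 -0.0305  0.    ] [0. 0. 7.]
[ 0.0074 -0.0605  0.    ] [ 0.  0. 14.]
[ 0.0166 -0.0896  0.    ] [ 0.  0. 21.]
[ 0.0293 -0.1174  0.    ] [ 0.  0. 28.]
[ 0.0452 -0.1434  0.    ] [ 0.  0. 35.]
```

>>> {"op": "drive_tool", "data": {
  "rows": "-0.001 0 -0.014 0 -5.4 0 0.05;-0.001 0 -0.0287 0 -10.9 0 0.05;0.001 0 -0.043 0 -16.4 0 0.05;0.004 0 -0.0573 0 -21.9 0 0.05;0.008 0 -0.071 0 -27 0 0.05"
}}

```text
clock: 13.9
tcp_pos: [0.5743, -0.3444, 0.2641]
ee_rot: [2.612, 1.723, -0.018]
wrist_force: [-0.2, 1.9, -5.2]
grip_width: 0.0184
gripper_force: 48.9
```

>>> {"op": "drive_tool", "data": {
  "rows": "0 0 0 0 0 0 0.05;0 0 0 0 0 0 0.05"
}}

```text
clock: 14.1
tcp_pos: [0.5752, -0.3447, 0.2645]
ee_rot: [2.61, 1.725, -0.014]
wrist_force: [0.3, -1.2, 2.5]
grip_width: 0.0185
gripper_force: 49.6
```

Run:
```python
from h import *
s=manip.read_state();print(s['tcp_pos'],s['wrist_force'],s['qpos'].round(2),s['grip_width'])
p,R=lens(246.8,0);rel(p,R=R)
for n in('side','top'):
    t=shot(n);C=cloud(t);hsv=cv2.cvtColor(t['image'],cv2.COLOR_BGR2HSV)
    m=(C[...,2]>.24)&(C[...,2]<.31)&(np.hypot(C[...,0]-.608,C[...,1]+.267)<.06)&(hsv[...,1]<120)&(hsv[...,2]>60)
    X=C[m];c=X.mean(0);u,w,v=np.linalg.svd(X-c,full_matrices=False);print('lens',m.sum(),c.round(4),v[2].round(3),w)
```

```text
[ 0.57522241 -0.34468071  0.26452972] [ 0.31824533 -1.19916792  2.46235839] [ 0.06  0.64  0.75  1.42 -0.44  1.24  0.45] 0.0184528438982716
rel [-0.0003 -0.0006  0.0035] [0.37 0.85 0.11]
lens 1007 [ 0.6124 -0.2614  0.2856] [-0.002 -0.013 -1.   ] [1.0515067  0.82259038 0.11426504]
lens 824 [ 0.6246 -0.2547  0.2834] [-0.015 -0.025 -1.   ] [0.88560908 0.53189754 0.1217507 ]
```

The lens is now level. Swinging it over the tray.

>>> {"op": "drive_tool", "data": {
  "rows": "0.002 -0.0305 0 0 0 7 0.05;0.0074 -0.0605 0 0 0 14 0.05;0.0166 -0.0896 0 0 0 21 0.05;0.0293 -0.1174 0 0 0 28 0.05;0.0452 -0.1434 0 0 0 35 0.05"
}}

```text
clock: 14.7
tcp_pos: [0.4601, -0.2458, 0.2625]
ee_rot: [3.012, 0.85, -0.004]
wrist_force: [7.9, 3.8, 2.2]
grip_width: 0.0185
gripper_force: 49.7
```

Run:
```python
from h import *
s=manip.read_state();print(s['tcp_pos'],s['wrist_force'],s['torque'].round(2),s['qpos'].round(2),s['grip_width'])
p,R=lens(211.8,0);rel(p,R=R)
```

```text
[ 0.46012858 -0.2457507   0.26250582] [7.91592804 3.81663316 2.18568328] [ 0.81 -1.6   0.1 ] [-0.27  0.48  1.02  1.82 -0.45  1.09 -0.11] 0.018481233799132045
rel [-0.0002  0.001   0.0015] [ 0.64  0.34 -0.29]
```

>>> {"op": "drive_tool", "data": {
  "rows": "0.002 -0.0305 0 0 0 7 0.05;0.0074 -0.0605 0 0 0 14 0.05;0.0166 -0.0896 0 0 0 21 0.05;0.0293 -0.1174 0 0 0 28 0.05;0.0452 -0.1434 0 0 0 35 0.05"
}}

```text
clock: 15.2
tcp_pos: [0.4234, -0.1001, 0.2608]
ee_rot: [3.127, -0.095, 0.002]
wrist_force: [7.6, -1.8, 1.6]
grip_width: 0.0183
gripper_force: 49.7
```

>>> {"op": "drive_tool", "data": {
  "rows": "0.002 -0.024 0 0 0 5.5 0.05;0.005 -0.048 0 0 0 11 0.05;0.005 -0.048 0 0 0 11 0.05"
}}

```text
clock: 15.5
tcp_pos: [0.4313, -0.0506, 0.259]
ee_rot: [3.104, -0.384, -0.001]
wrist_force: [0.2, 0.1, 1.6]
grip_width: 0.0183
gripper_force: 49.9
```

Run:
```python
from h import *
s=manip.read_state();print(s['tcp_pos'],s['wrist_force'],s['torque'].round(2),s['qpos'].round(2),s['grip_width'])
p,R=lens(165.8,0);rel(p,R=R)
for n in('side','top'):
    t=shot(n);C=cloud(t);hsv=cv2.cvtColor(t['image'],cv2.COLOR_BGR2HSV)
    m=(C[...,2]>.255)&(C[...,2]<.31)&(np.hypot(C[...,0]-.513,C[...,1]+.075)<.07)&(hsv[...,1]<120)&(hsv[...,2]>60)
    X=C[m];c=X.mean(0);u,w,v=np.linalg.svd(X-c,full_matrices=False);print('lens',m.sum(),c.round(4),v[2].round(3),w)
    cv2.imwrite(f'pics/{n}2.png',t['image'])
```

```text
[ 0.43134169 -0.05057158  0.25903502] [0.15838186 0.07453941 1.5567782 ] [ 0.3  -0.03 -0.28] [-0.91  0.55  1.45  2.01 -0.6   1.13 -1.02] 0.018323746246919823
rel [ 0.0001  0.0032 -0.0019] [ 0.8  -0.05  0.09]
lens 882 [ 0.513  -0.0797  0.2834] [ 0.016  0.011 -1.   ] [1.06150174 0.91941472 0.12490557]
lens 624 [ 0.5391 -0.0911  0.2828] [ 0.045 -0.005 -0.999] [0.78028596 0.39084934 0.1227746 ]
```

View pics/side2.png

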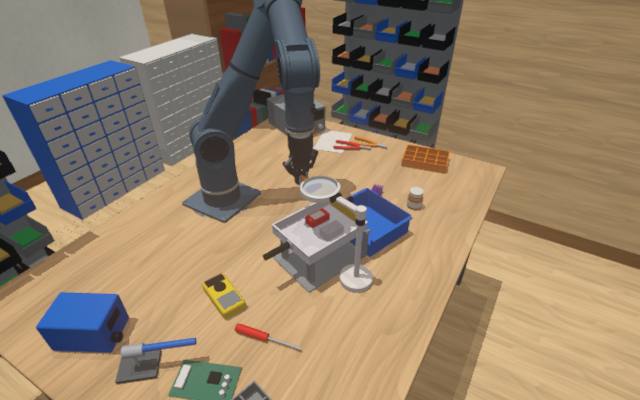

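The side view shows the lens level over the tray at (320,188), with both parts inside. Holding it for over two seconds.

>>> {"op": "drive_tool", "data": {
  "rows": "0 0 0 0 0 0 0.05;0 0 0 0 0 0 0.05;0 0 0 0 0 0 0.05;0 0 0 0 0 0 0.05;0 0 0 0 0 0 0.05"
}}

```text
clock: 16.1
tcp_pos: [0.4305, -0.0539, 0.2598]
ee_rot: [3.103, -0.386, 0.001]
wrist_force: [-1.2, -1.2, -4.9]
grip_width: 0.0183
gripper_force: 49.2
```

>>> {"op": "drive_tool", "data": {
  "rows": "0 0 0 0 0 0 0.05;0 0 0 0 0 0 0.05;0 0 0 0 0 0 0.05;0 0 0 0 0 0 0.05;0 0 0 0 0 0 0.05"
}}

```text
clock: 16.6
tcp_pos: [0.4306, -0.0534, 0.2598]
ee_rot: [3.104, -0.385, 0.001]
wrist_force: [-3.7, -0.6, -2.3]
grip_width: 0.0185
gripper_force: 49.2
```

>>> {"op": "drive_tool", "data": {
  "rows": "0 0 0 0 0 0 0.05;0 0 0 0 0 0 0.05;0 0 0 0 0 0 0.05;0 0 0 0 0 0 0.05;0 0 0 0 0 0 0.05"
}}

```text
clock: 17.1
tcp_pos: [0.4307, -0.0533, 0.2598]
ee_rot: [3.104, -0.385, 0.001]
wrist_force: [-5.3, -0.3, -3.1]
grip_width: 0.0186
gripper_force: 49.2
```

>>> {"op": "drive_tool", "data": {
  "rows": "0 0 0 0 0 0 0.05;0 0 0 0 0 0 0.05;0 0 0 0 0 0 0.05;0 0 0 0 0 0 0.05;0 0 0 0 0 0 0.05"
}}

```text
clock: 17.6
tcp_pos: [0.4307, -0.0533, 0.2597]
ee_rot: [3.104, -0.385, 0.001]
wrist_force: [-5.5, -0.1, -3.4]
grip_width: 0.0185
gripper_force: 49.2
```

>>> {"op": "drive_tool", "data": {
  "rows": "0 0 0 0 0 0 0.05;0 0 0 0 0 0 0.05;0 0 0 0 0 0 0.05;0 0 0 0 0 0 0.05;0 0 0 0 0 0 0.05"
}}

```text
clock: 18.1
tcp_pos: [0.4307, -0.0533, 0.2598]
ee_rot: [3.104, -0.385, 0.001]
wrist_force: [-5.4, -1.1, -3.0]
grip_width: 0.0183
gripper_force: 49.2
```

Run:
```python
from h import *
s=manip.read_state();print(s['clock'],s['tcp_pos'],s['grip_width'],s['gripper_force'])
t=shot('side');C=cloud(t);hsv=cv2.cvtColor(t['image'],cv2.COLOR_BGR2HSV)
m=(C[...,2]>.255)&(C[...,2]<.31)&(np.hypot(C[...,0]-.513,C[...,1]+.075)<.07)&(hsv[...,1]<120)&(hsv[...,2]>60)
X=C[m];c=X.mean(0);u,w,v=np.linalg.svd(X-c,full_matrices=False);print('lens',m.sum(),c.round(4),v[2].round(3))
steps([lens(165.8+a,0) for a in(0,7,14,21,28,35)])
```

```text
18.1 [ 0.43069636 -0.05327925  0.25975716] 0.0182669880247462 49.20971632003784
lens 899 [ 0.5129 -0.0815  0.2834] [ 0.016  0.013 -1.   ]
[0.0019 0.0305 0.    ] [ 0.  0. -7.]
[0.0074 0.0605 0.    ] [  0.   0. -14.]
[0.0166 0.0896 0.    ] [  0.   0. -21.]
[0.0293 0.1174 0.    ] [  0.   0. -28.]
[0.0452 0.1434 0.    ] [  0.   0. -35.]
```

>>> {"op": "drive_tool", "data": {
  "rows": "0.002 0.0305 0 0 0 -7 0.05;0.0074 0.0605 0 0 0 -14 0.05;0.0166 0.0896 0 0 0 -21 0.05;0.0293 0.1174 0 0 0 -28 0.05;0.0452 0.1434 0 0 0 -35 0.05"
}}

```text
clock: 18.65
tcp_pos: [0.4397, -0.2043, 0.2621]
ee_rot: [3.076, 0.574, -0.004]
wrist_force: [2.8, 2.8, -5.0]
grip_width: 0.0184
gripper_force: 49.1
```

>>> {"op": "drive_tool", "data": {
  "rows": "0.002 0.0305 0 0 0 -7 0.05;0.0074 0.0605 0 0 0 -14 0.05;0.0166 0.0896 0 0 0 -21 0.05;0.0293 0.1174 0 0 0 -28 0.05;0.0452 0.1434 0 0 0 -35 0.05"
}}

```text
clock: 19.15
tcp_pos: [0.5339, -0.3224, 0.2633]
ee_rot: [2.762, 1.472, -0.01]
wrist_force: [0.8, 4.2, -3.7]
grip_width: 0.0181
gripper_force: 49.2
```

>>> {"op": "drive_tool", "data": {
  "rows": "0.002 0.0305 0 0 0 -7 0.05;0.0074 0.0605 0 0 0 -14 0.05;0.0166 0.0896 0 0 0 -21 0.05;0.0166 0.0896 0 0 0 -21 0.05;0.0166 0.0896 0 0 0 -21 0.05"
}}

```text
clock: 19.65
tcp_pos: [0.6172, -0.3583, 0.2635]
ee_rot: [2.453, 1.944, -0.015]
wrist_force: [0.2, -0.4, -4.1]
grip_width: 0.0182
gripper_force: 49.2
```

Run:
```python
from h import *
s=manip.read_state();print(s['clock'],s['tcp_pos'],s['grip_width'],s['gripper_force'],s['wrist_force'],s['qpos'].round(2))
p,R=lens(256.8,0);rel(p,R=R)
```

```text
19.65 [ 0.61718355 -0.35829608  0.26351466] 0.01815484282393006 49.174708127975464 [ 0.23924056 -0.39773793 -4.09455841] [ 0.13  0.69  0.66  1.29 -0.41  1.28  0.55]
rel [-0.0004 -0.0012  0.0025] [ 0.18  0.83 -0.  ]
```

The magnifier is aside. I'll release it, rise, and go over to the gate pull.

>>> {"op": "drive_tool", "data": {
  "rows": "0 0 0 0 0 0 1;0 0 0 0 0 0 1;0 0 0 0 0 0 1;0 0 0 0 0 0 1;0 0 -0.03 0 0 0 1"
}}

```text
clock: 20.15
tcp_pos: [0.6154, -0.3558, 0.2907]
ee_rot: [2.458, 1.95, -0.018]
wrist_force: [-0.5, -0.1, -0.0]
grip_width: 0.0852
gripper_force: 0.0
```

>>> {"op": "drive_tool", "data": {
  "rows": "0 0 -0.05 0 0 0 1;0 0 -0.1 0 0 0 1;0 0 -0.14 0 0 0 1;0 0 -0.14 0 0 0 1;0 0 -0.14 0 0 0 1"
}}

```text
clock: 20.65
tcp_pos: [0.6165, -0.3558, 0.4351]
ee_rot: [2.452, 1.944, -0.013]
wrist_force: [0.6, 0.5, -1.0]
grip_width: 0.0855
gripper_force: 0.0
```

Run:
```python
from h import *
s=manip.read_state();print(s['clock'],s['tcp_pos'],s['grip_width'],s['wrist_force'])
rel((.5624,.0396,.42),-20)
for n in('side','top'):
    t=shot(n);C=cloud(t);hsv=cv2.cvtColor(t['image'],cv2.COLOR_BGR2HSV)
    m=(C[...,2]>.25)&(C[...,2]<.30)&(np.hypot(C[...,0]-.635,C[...,1]+.275)<.07)&(hsv[...,1]<120)&(hsv[...,2]>60)
    X=C[m];print('lens',m.sum(),X.mean(0).round(4))
    m=(C[...,2]>.13)&(C[...,2]<.16)&(hsv[...,2]>60)&(C[...,0]<.65)&(C[...,0]>.38)&(C[...,1]>-.2)&(C[...,1]<.04);mr=m&(hsv[...,1]>150)&((hsv[...,0]<8)|(hsv[...,0]>172))
    print('red',mr.sum(),C[mr].mean(0).round(3))
```

```text
20.65 [ 0.61651933 -0.35583764  0.43510653] 0.08550836574250968 [ 0.60463498  0.45441641 -0.96371048]
rel [ 0.3729 -0.1428  0.009 ] [0.31 0.82 6.83]
lens 1435 [ 0.6376 -0.2798  0.2851]
red 133 [ 0.493 -0.057  0.144]
lens 1131 [ 0.6457 -0.2628  0.2836]
red 42 [ 0.491 -0.045  0.146]
```

>>> {"op": "drive_tool", "data": {
  "rows": "0.187 -0.072 0 0.3 0.8 6.8 1;0.187 -0.072 0 0.3 0.8 6.8 1;0.187 -0.072 0 0.3 0.8 6.8 1;0.187 -0.072 0 0.3 0.8 6.8 1;0.187 -0.072 0 0.3 0.8 6.8 1"
}}

```text
clock: 21.25
tcp_pos: [0.5899, -0.1478, 0.4297]
ee_rot: [-2.557, -1.814, -0.001]
wrist_force: [0.8, 0.4, -1.3]
grip_width: 0.0852
gripper_force: 0.0
```

Run:
```python
from h import *
rel((.5624,.0396,.30),-20)
```

```text
rel [ 0.1672 -0.0871  0.1309] [-0.31 -0.24  0.7 ]
```

>>> {"op": "drive_tool", "data": {
  "rows": "0.043 -0.022 0.02 0 0 0.7 1;0.085 -0.044 0.05 0 0 0.7 1;0.127 -0.066 0.08 0 0 0.7 1;0.167 -0.087 0.11 0 0 0.7 1;0.167 -0.087 0.13 0 0 0.7 1"
}}

```text
clock: 21.75
tcp_pos: [0.5627, 0.0351, 0.2991]
ee_rot: [-2.575, -1.792, 0.003]
wrist_force: [0.3, 0.3, -1.1]
grip_width: 0.0851
gripper_force: 0.0
```

>>> {"op": "drive_tool", "data": {
  "rows": "0 0 0 0 0 0 1;0 0 0 0 0 0 1"
}}

```text
clock: 21.95
tcp_pos: [0.5636, 0.0291, 0.3012]
ee_rot: [-2.582, -1.786, 0.005]
wrist_force: [-0.7, -0.2, -0.2]
grip_width: 0.0852
gripper_force: 0.0
```

Run:
```python
from h import *
s=manip.read_state();print(s['tcp_pos'])
d=shot('wrist');cv2.imwrite('pics/w7.png',d['image']);blobs(d,.13,(.38,-.2),(.65,.1))
rel((.5624,.0396,.1615),-20)
```

```text
[0.56357616 0.02908085 0.30123218]
[567.3  38.7] [ 20.7 145.1] 69.7 ztop 0.392 bgr [11. 10. 10.] px [    0   153   640   247 54448]
[486.9 -48. ] [76.6 40.1] 70.0 ztop 0.1498 bgr [ 36.  39. 208.] px [ 258  224   41   70 2601]
[549.2 -74.1] [69.9  2.3] 70.1 ztop 0.1515 bgr [203. 203. 217.] px [339 229   4  67 218]
[555.9 -77. ] [69.8  2.6] 70.0 ztop 0.1514 bgr [160. 159. 173.] px [345 229   5  67 244]
[569.1 -82.2] [70.4  2.8] 70.1 ztop 0.1515 bgr [108.5 109.  118.5] px [358 229   6  67 298]
[542.8 -72.1] [69.9  2.2] 70.0 ztop 0.1516 bgr [198.  197.  212.5] px [333 230   4  66 204]
[562.6 -79.2] [69.1  2.7] 69.8 ztop 0.1516 bgr [133. 134. 145.] px [351 230   6  66 275]
[576.  -84.5] [70.4  2.9] 70.0 ztop 0.1514 bgr [86. 86. 94.] px [364 230   7  66 326]
rel [ 0.0103 -0.0057  0.1407] [-0.06  0.05 -0.75]
```

View pics/w7.png

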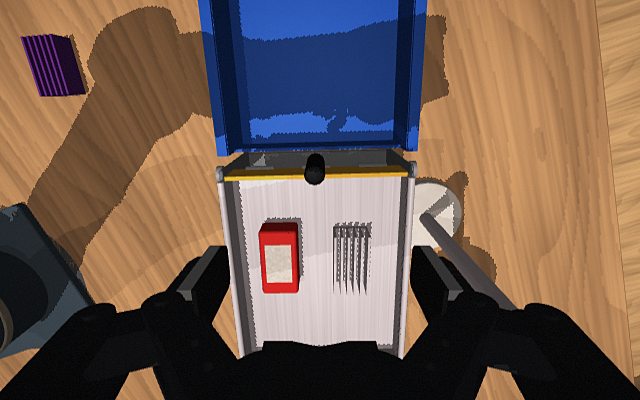

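The pull is at (315,168), the parts are lying still, and nothing has been disturbed. I'll lower onto the pull.

>>> {"op": "drive_tool", "data": {
  "rows": "0.0103 -0.0057 0.03 0 0 -0.7 1;0.0103 -0.0057 0.075 0 0 -0.7 1;0.0103 -0.0057 0.115 0 0 -0.7 1;0.0103 -0.0057 0.14 0 0 -0.7 1;0.0103 -0.0057 0.14 0 0 -0.7 1"
}}

```text
clock: 22.5
tcp_pos: [0.5612, 0.0396, 0.1599]
ee_rot: [-2.573, -1.798, 0.007]
wrist_force: [0.3, -0.1, 0.6]
grip_width: 0.0854
gripper_force: 0.0
```

>>> {"op": "drive_tool", "data": {
  "rows": "0 0 0 0 0 0 1;0 0 0 0 0 0 0.05;0 0 0 0 0 0 0.05;0 0 0 0 0 0 0.05;0 0 0 0 0 0 0.05",
  "squeeze": 25
}}

```text
clock: 23.0
tcp_pos: [0.5623, 0.0416, 0.162]
ee_rot: [-2.571, -1.803, 0.0]
wrist_force: [-0.4, -0.4, 0.6]
grip_width: 0.0285
gripper_force: 0.0
```

>>> {"op": "drive_tool", "data": {
  "rows": "0 0 0 0 0 0 0.05;0 0 0 0 0 0 0.05;0 0 0 0 0 0 0.05;0 0 0 0 0 0 0.05"
}}

```text
clock: 23.4
tcp_pos: [0.5629, 0.0413, 0.1619]
ee_rot: [-2.572, -1.803, -0.001]
wrist_force: [4.2, -1.1, 5.4]
grip_width: 0.0173
gripper_force: 26.9
```

>>> {"op": "drive_tool", "data": {
  "rows": "0.009 0 0.002 0 0 0 0.05;0.0185 0 0.007 0 0 0 0.05;0.027 0 0.013 0 0 0 0.05;0.034 0 0.0195 0 0 0 0.05;0.04 0 0.0275 0 0 0 0.05"
}}

```text
clock: 23.9
tcp_pos: [0.5761, 0.0791, 0.1341]
ee_rot: [-2.572, -1.803, 0.001]
wrist_force: [2.4, -1.2, 4.7]
grip_width: 0.0172
gripper_force: 28.0
```

>>> {"op": "drive_tool", "data": {
  "rows": "0.005 0 0.0085 0 0 0 0.05;0.008 0 0.018 0 0 0 0.05;0.01 0 0.028 0 0 0 0.05;0.01 0 0.038 0 0 0 0.05;0.009 0 0.048 0 0 0 0.05"
}}

```text
clock: 24.4
tcp_pos: [0.579, 0.0877, 0.0851]
ee_rot: [-2.571, -1.803, 0.001]
wrist_force: [4.2, 1.0, 3.3]
grip_width: 0.0169
gripper_force: 27.9
```

Run:
```python
from h import *
s=manip.read_state();print(s['tcp_pos'],s['wrist_force'],s['gripper_force'],s['grip_width'])
d=shot('wrist');cv2.imwrite('pics/w8.png',d['image']);C=cloud(d);
hsv=cv2.cvtColor(d['image'],cv2.COLOR_BGR2HSV);m=(hsv[...,0]>18)&(hsv[...,0]<32)&(hsv[...,1]>150)&(C[...,2]>.08)&(C[...,2]<.17)
X=C[m];c=np.median(X,0);X=X[np.linalg.norm(X-c,axis=1)<.1];print(m.sum(),c.round(3));q=(X[:,:2]-[.519,-.0836])@[.345,.939];print(np.percentile(q,[2,50,98]).round(3),np.percentile(X[:,2],[2,50,98]).round(3))
print(np.polyfit(q,X[:,2],1))
```

```text
[0.57896519 0.08774855 0.08508293] [4.22079975 0.97942399 3.31242544] 27.851587235927582 0.01693785744404429
493 [0.573 0.058 0.121]
[0.123 0.142 0.193] [0.106 0.121 0.155]
[0.18404143 0.09625843]
```

The gate is flat. I'll release it and head for the tray handle.

>>> {"op": "drive_tool", "data": {
  "rows": "0 0 0 0 0 0 1;0 0 0 0 0 0 1;0 0 0 0 0 0 1;0 0 0 0 0 0 1;0 0 -0.04 0 0 0 1"
}}

```text
clock: 24.95
tcp_pos: [0.5756, 0.0878, 0.1224]
ee_rot: [-2.568, -1.801, 0.014]
wrist_force: [1.0, 0.9, 0.0]
grip_width: 0.0851
gripper_force: 0.0
```

>>> {"op": "drive_tool", "data": {
  "rows": "0 0 -0.05 0 0 0 1;0 0 -0.1 0 0 0 1;0 0 -0.15 0 0 0 1;-0.03 -0.02 -0.18 0 0 0 1;-0.07 -0.04 -0.19 0 0 0 1"
}}

```text
clock: 25.45
tcp_pos: [0.5185, 0.0356, 0.3187]
ee_rot: [2.57, 1.806, 0.004]
wrist_force: [-0.6, -0.2, -0.4]
grip_width: 0.0852
gripper_force: 0.0
```

>>> {"op": "drive_tool", "data": {
  "rows": "-0.045 0 0 0 0 0 1;-0.09 0 0 0 0 0 1;-0.135 0 0 0 0 0 1;-0.17 0 0 0 0 0 1;-0.17 0 0 0 0 0 1"
}}

```text
clock: 25.95
tcp_pos: [0.4569, -0.1295, 0.3167]
ee_rot: [-2.579, -1.793, 0.001]
wrist_force: [-0.4, 0.1, -0.4]
grip_width: 0.0852
gripper_force: 0.0
```

Run:
```python
from h import *
s=manip.read_state();print(s['tcp_pos'],s['wrist_force'],s['gripper_force'],s['grip_width'])
d=shot('wrist');cv2.imwrite('pics/w9.png',d['image']);blobs(d,.14,(.4,-.2),(.65,.02));
t=shot('top');C=cloud(t);a=(C[...,:2]-[.519,-.0836])@np.array([[.939,.345],[-.345,.939]]);
m=(abs(a[...,0])<.08)&(abs(a[...,1]-.14)<.006)&(C[...,2]<.2);print('gate z',np.median(C[m][:,2]))
m=(abs(a[...,0])<.08)&(abs(a[...,1]-.10)<.006)&(C[...,2]<.2);print('tray z',np.median(C[m][:,2]))
m=(abs(a[...,0])<.03)&(a[...,1]<-.135)&(a[...,1]>-.21)&(C[...,2]>.13)&(C[...,2]<.16);print('handle',m.sum(),np.median(C[m],0).round(4),np.median(a[m],0))
rel((.460,-.243,.26),-20)
```

```text
[ 0.45694156 -0.1294711   0.31672253] [-0.43472467  0.0840702  -0.36144917] 0.0 0.08521769797450943
[ 606.5 -115.9] [178.7   7.6] 71.0 ztop 0.1567 bgr [88. 87. 95.] px [ 446    0   32  196 2301]
[427.4 -66.5] [184.1   7.4] 71.0 ztop 0.1568 bgr [115. 116. 129.] px [ 258   15   20  198 1469]
[486.6 -48.2] [75.8 40. ] 69.8 ztop 0.1498 bgr [ 26.  28. 121.] px [ 298   38   43   85 3530]
[542.2 -72.7] [69.7  3.1] 70.0 ztop 0.1516 bgr [104. 103. 113.] px [379  45   8  79 369]
[548.9 -74.9] [69.3  3.1] 70.0 ztop 0.1515 bgr [91.5 91.  99.5] px [386  45   9  78 392]
[555.6 -77.1] [69.3  3.1] 69.9 ztop 0.1517 bgr [86. 84. 92.] px [393  45  10  78 411]
[562.3 -79.7] [69.   3.1] 70.0 ztop 0.1514 bgr [82. 81. 89.] px [400  45  11  78 421]
[569.  -82.1] [69.5  3.5] 69.6 ztop 0.1515 bgr [66.  64.5 71.5] px [407  45  12  78 446]
[575.6 -84.5] [69.4  3.3] 70.0 ztop 0.1514 bgr [61. 60. 66.] px [414  45  12  78 469]
[ 445.5 -186.5] [ 7.7 98.3] 71.0 ztop 0.1567 bgr [118.5 126.  140. ] px [282 217  93  12 826]
[ 464.  -121.4] [ 20.  137.4] 69.8 ztop 0.4082 bgr [8. 8. 8.] px [   21   246   619   154 43658]
gate z 0.11858417547969358
tray z 0.11893668464314588
handle 98 [ 0.46   -0.26    0.1437] [ 0.0039127  -0.18571144]
rel [-0.1106  0.0415  0.0559] [-0.11 -0.05 -0.07]
```

```bash
cat >> h.py <<'E'
EY=np.array([np.cos(np.radians(71)),np.sin(np.radians(71)),0]);EX=np.array([EY[1],-EY[0],0]);CT=np.array([.519,-.087,0])
def tip(ph,back=0):
    y=.12-.29*np.cos(ph)+.016*np.sin(ph);z=.12+.29*np.sin(ph)+.016*np.cos(ph)
    n=np.sin(ph)*EY+np.array([0,0,np.cos(ph)]);Z=-n;R=np.stack([np.cross(EX,Z),EX,Z],1)
    return CT+y*EY+np.array([0,0,z])+Z*(.019-back),Ro.from_matrix(R)
E
python3 - <<'E'
from h import *
p,R=tip(0,.1);rel(p,R=R);p,R=tip(0);print(p);rel(p,R=R)
print('up');steps([tip(a) for a in np.arange(6)*.07])
E
```

```text
rel [-0.1138  0.0466  0.0989] [-0.11 -0.05 -1.07]
[ 0.46365341 -0.24773816  0.117     ]
rel [-0.1139  0.0468  0.1989] [-0.11 -0.05 -1.07]
up
[ 0.0005 -0.     -0.0203] [-0. -4.  0.]
[ 0.0024  0.     -0.0405] [ 0. -8.  0.]
[ 0.0057  0.     -0.0605] [ -0. -12.   0.]
[ 0.0105  0.     -0.0803] [  0. -16.  -0.]
[ 0.0166  0.     -0.0996] [  0.  -20.1   0. ]
```

>>> {"op": "drive_tool", "data": {
  "rows": "-0.045 0.02 0 0 0 -1 1;-0.085 0.035 0.02 0 0 -1 1;-0.114 0.0468 0.06 0 0 -1 1;-0.114 0.0468 0.1 0 0 -1 1;-0.114 0.0468 0.1 0 0 -1 1"
}}

```text
clock: 26.55
tcp_pos: [0.4627, -0.2454, 0.2116]
ee_rot: [-2.549, -1.82, 0.009]
wrist_force: [-0.1, 0.9, 1.2]
grip_width: 0.0854
gripper_force: 0.0
```

>>> {"op": "drive_tool", "data": {
  "rows": "0 0 0.04 0 0 0 1;0 0 0.08 0 0 0 1;0 0 0.099 0 0 0 1;0 0 0.099 0 0 0 1;0 0 0.099 0 0 0 1"
}}

```text
clock: 27.05
tcp_pos: [0.4656, -0.2469, 0.1184]
ee_rot: [-2.555, -1.827, 0.0]
wrist_force: [0.6, -0.1, 1.6]
grip_width: 0.0853
gripper_force: 0.0
```

Run:
```python
from h import *
s=manip.read_state();print(s['tcp_pos'],s['wrist_force']);p,R=tip(0);rel(p,R=R)
```

```text
[ 0.46561856 -0.24693418  0.11838663] [ 0.60876614 -0.10853121  1.62591081]
rel [-0.0014 -0.0016  0.0014] [-0.04 -0.02  0.15]
```

>>> {"op": "drive_tool", "data": {
  "rows": "-0.001 -0.001 0 0 0 0 0.05;-0.001 -0.001 0 0 0 0 0.05;-0.001 -0.001 0 0 0 0 0.05;-0.001 -0.001 0 0 0 0 0.05;-0.001 -0.001 0 0 0 0 0.05",
  "squeeze": 70
}}

```text
clock: 27.55
tcp_pos: [0.4629, -0.2481, 0.1174]
ee_rot: [-2.556, -1.824, 0.001]
wrist_force: [-2.2, 2.5, 7.6]
grip_width: 0.0191
gripper_force: 68.0
```

>>> {"op": "drive_tool", "data": {
  "rows": "0 0 0 0 0 0 0.05;0 0 0 0 0 0 0.05;0 0 0 0 0 0 0.05;0 0 0 0 0 0 0.05"
}}

```text
clock: 27.95
tcp_pos: [0.4629, -0.2481, 0.1175]
ee_rot: [-2.555, -1.824, 0.001]
wrist_force: [-2.0, 2.6, 9.0]
grip_width: 0.019
gripper_force: 68.0
```

>>> {"op": "drive_tool", "data": {
  "rows": "0.0005 0 -0.0203 0 -4 0 0.05;0.0024 0 -0.0405 0 -8 0 0.05;0.0057 0 -0.0605 0 -12 0 0.05;0.0105 0 -0.0803 0 -16 0 0.05;0.0105 0 -0.0803 0 -16 0 0.05"
}}

```text
clock: 28.45
tcp_pos: [0.4667, -0.2371, 0.1983]
ee_rot: [2.405, 1.724, -0.346]
wrist_force: [-2.0, -2.2, 0.4]
grip_width: 0.019
gripper_force: 70.5
```

Run:
```python
from h import *
s=manip.read_state();print(s['tcp_pos'],s['wrist_force'],s['gripper_force'],s['grip_width'],s['qpos'].round(2));p,R=tip(.28);rel(p,R=R)
d=shot('wrist');C=cloud(d)-CT;B=np.stack([C@EX,C@EY,C[...,2]],-1)
im=d['image'];hsv=cv2.cvtColor(im,cv2.COLOR_BGR2HSV);mr=(hsv[...,1]>180)&((hsv[...,0]<8)|(hsv[...,0]>172))&(B[...,2]>.1);print('red stand xyz',mr.sum(),np.median(B[mr],0).round(3))
cv2.imwrite('pics/w10.png',im)
```

```text
[ 0.4667208  -0.23714245  0.19830176] [-2.02810138 -2.17374132  0.39109094] 70.5349338054657 0.019027382119966185 [-0.42  0.57  0.95  1.93 -0.23  0.84  0.27]
rel [-0.0002  0.0006  0.0012] [-0.1   0.2   0.29]
red stand xyz 14 [-0.011 -0.134  0.221]
```

The tray is at 0.28 rad and follows well. I'll go on tipping gently.

>>> {"op": "drive_tool", "data": {
  "rows": "0.0002 0 -0.0145 0 -2.9 0 0.05;0.001 0 -0.029 0 -5.7 0 0.05;0.0027 0 -0.0434 0 -8.6 0 0.05;0.005 0 -0.0576 0 -11.5 0 0.05;0.0078 0 -0.0716 0 -14.3 0 0.05"
}}

```text
clock: 29.0
tcp_pos: [0.4754, -0.2117, 0.2635]
ee_rot: [2.255, 1.611, -0.614]
wrist_force: [2.4, -0.1, -8.4]
grip_width: 0.0192
gripper_force: 70.3
```

>>> {"op": "drive_tool", "data": {
  "rows": "0.0002 0 -0.0145 0 -2.9 0 0.05;0.001 0 -0.029 0 -5.7 0 0.05;0.0027 0 -0.0434 0 -8.6 0 0.05;0.0027 0 -0.0434 0 -8.6 0 0.05;0.0027 0 -0.0434 0 -8.6 0 0.05"
}}

```text
clock: 29.5
tcp_pos: [0.4833, -0.1891, 0.2994]
ee_rot: [2.154, 1.54, -0.762]
wrist_force: [-2.0, 4.4, 0.4]
grip_width: 0.019
gripper_force: 71.5
```

Run:
```python
from h import *
s=manip.read_state();print(s['tcp_pos'],s['wrist_force'],s['gripper_force'],s['grip_width'],s['qpos'].round(2));p,R=tip(.68);rel(p,R=R)
t=shot('top');sd=shot('side')
cv2.imwrite('pics/tip.png',np.vstack([cv2.resize(t['image'][110:250,220:420],(600,420))[:300],cv2.resize(sd['image'][130:280,250:450],(600,450))[:300]]))
```

```text
[ 0.48334119 -0.18911487  0.29937724] [-2.04907874  4.36845098  0.36536658] 71.54516100883484 0.018981087014166703 [-0.81  0.72  1.23  1.79  0.01  1.07 -0.01]
rel [ 0.0002  0.0005 -0.001 ] [-0.1  -0.1   0.15]
```

View pics/tip.png

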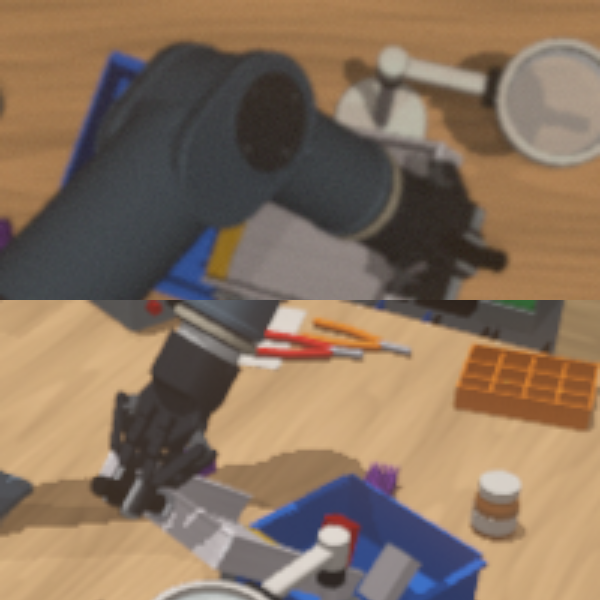

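The red part (340,530) and the grey one (390,575) are in the bin. I'll check that numerically, along with the tray's emptiness.

Run:
```python
from h import *
d=shot('side');C=cloud(d)-CT;B=np.stack([C@EX,C@EY,C[...,2]],-1);im=d['image'];hsv=cv2.cvtColor(im,cv2.COLOR_BGR2HSV)
box=(abs(B[...,0])<.12)&(B[...,1]>.1)&(B[...,1]<.36)&(B[...,2]<.12)
bl=box&(hsv[...,0]>100)&(hsv[...,0]<125)&(hsv[...,1]>150)
print('bin',np.percentile(B[bl],[1,99],axis=0).round(3))
for n,m in(('red',box&(hsv[...,1]>150)&((hsv[...,0]<8)|(hsv[...,0]>172))),('grey',box&(hsv[...,1]<70)&(B[...,1]>.17))):
    print(n,m.sum(),np.percentile(B[m],[3,50,97],axis=0).round(3).tolist())
```

```text
bin [[-0.116  0.136 -0.001]
 [ 0.118  0.326  0.082]]
red 58 [[-0.065, 0.249, 0.045], [-0.035, 0.257, 0.077], [-0.027, 0.272, 0.085]]
grey 355 [[-0.108, 0.199, -0.0], [0.037, 0.263, 0.036], [0.11, 0.328, 0.073]]
```

>>> {"op": "drive_tool", "data": {
  "rows": "0.0009 0 0.0203 0 4 0 0.05;0.0033 0 0.0405 0 8 0 0.05;0.007 0 0.0605 0 12 0 0.05;0.0121 0 0.0803 0 16 0 0.05;0.0185 0 0.0996 0 20 0 0.05"
}}

```text
clock: 30.15
tcp_pos: [0.4678, -0.234, 0.2099]
ee_rot: [2.384, 1.703, -0.391]
wrist_force: [1.8, 11.4, -1.7]
grip_width: 0.0188
gripper_force: 71.6
```

>>> {"op": "drive_tool", "data": {
  "rows": "0.0009 0 0.0203 0 4 0 0.05;0.0033 0 0.0405 0 8 0 0.05;0.007 0 0.0605 0 12 0 0.05;0.0121 0 0.0803 0 16 0 0.05;0.0121 0 0.0803 0 16 0 0.05"
}}

```text
clock: 30.65
tcp_pos: [0.4624, -0.2494, 0.1296]
ee_rot: [2.539, 1.806, -0.059]
wrist_force: [4.1, 3.7, -7.1]
grip_width: 0.0189
gripper_force: 71.3
```

Run:
```python
from h import *
s=manip.read_state();print(s['tcp_pos'],s['wrist_force'],s['gripper_force'],s['grip_width'],s['qpos'].round(2));p,R=tip(0);rel(p,R=R)
```

```text
[ 0.46239175 -0.24943986  0.12960127] [ 4.06866754  3.65467928 -7.13309011] 71.34618401527405 0.018925454963949113 [-0.07  0.57  0.68  1.98 -0.45  0.74  0.53]
rel [0.0026 0.0007 0.0125] [-0.09  2.61 -0.15]
```

>>> {"op": "drive_tool", "data": {
  "rows": "0.001 0 0.007 0 1.3 0 0.05;0.0022 0 0.013 0 2.6 0 0.05;0.0022 0 0.015 0 2.6 0 0.05;0.0022 0 0.015 0 2.6 0 0.05"
}}

```text
clock: 31.05
tcp_pos: [0.4625, -0.2495, 0.1177]
ee_rot: [2.556, 1.821, -0.006]
wrist_force: [-7.9, 1.3, 21.6]
grip_width: 0.019
gripper_force: 74.7
```

>>> {"op": "drive_tool", "data": {
  "rows": "0 0 0 0 0 0 1;0 0 0 0 0 0 1;0 0 0 0 0 0 1;0 0 0 0 0 0 1;0 0 -0.04 0 0 0 1"
}}

```text
clock: 31.55
tcp_pos: [0.4615, -0.2457, 0.1529]
ee_rot: [-2.553, -1.823, 0.015]
wrist_force: [0.6, 0.2, 0.8]
grip_width: 0.0854
gripper_force: 0.0
```

>>> {"op": "drive_tool", "data": {
  "rows": "0 0 -0.05 0 0 0 1;0 0 -0.1 0 0 0 1;0 0 -0.15 0 0 0 1;0 0 -0.15 0 0 0 1;0 0 -0.15 0 0 0 1"
}}

```text
clock: 32.05
tcp_pos: [0.4643, -0.2467, 0.3067]
ee_rot: [2.554, 1.824, -0.006]
wrist_force: [1.1, 0.3, -1.4]
grip_width: 0.0852
gripper_force: 0.0
```

Run:
```python
from h import *
s=manip.read_state();print(s['clock'],s['tcp_pos'],s['wrist_force'])
t=shot('top');C=cloud(t)-CT;B=np.stack([C@EX,C@EY,C[...,2]],-1)
m=(abs(B[...,0])<.08)&(abs(B[...,1])<.1)&(B[...,2]<.2)&(B[...,2]>.05);print(m.sum(),np.polyfit(B[m][:,1],B[m][:,2],1))
m=(abs(B[...,0])<.08)&(abs(B[...,1]-.139)<.007)&(B[...,2]<.2);print('gate z',np.median(B[m][:,2]))
# stand yz for grip on flat pull at s=58
rel(CT+EY*.02+[0,0,.29],-19)
rel(CT+EY*(.121+.058)+[0,0,.29],-19)
```

```text
32.05 [ 0.46432932 -0.24673357  0.30666528] [ 1.0517495   0.30419818 -1.42938773]
3075 [-0.00053307  0.11872613]
gate z 0.11760668598940927
rel [0.1886 0.0007 0.0145] [-0.13  0.27  0.08]
rel [0.3476 0.0009 0.0138] [-0.13  0.27  0.08]
```

The tray is level and the gate is still down. I'll go back to the pull.

>>> {"op": "drive_tool", "data": {
  "rows": "0.05 0 0 0 0 0 1;0.1 0 0 0 0 0 1;0.15 0 0 0 0 0 1;0.2 0 0 0 0 0 1;0.24 0.001 0 0 0 0 1"
}}

```text
clock: 32.6
tcp_pos: [0.5426, -0.0164, 0.3027]
ee_rot: [-2.554, -1.828, 0.012]
wrist_force: [0.0, 0.1, 0.8]
grip_width: 0.0851
gripper_force: 0.0
```

>>> {"op": "drive_tool", "data": {
  "rows": "0.05 0 0 0 0 0 1;0.1 0 0 0 0 0 1;0.108 0 0.01 0 0 0 1;0.108 0 0.01 0 0 0 1;0.108 0 0.01 0 0 0 1"
}}

```text
clock: 33.1
tcp_pos: [0.577, 0.0805, 0.293]
ee_rot: [2.557, 1.823, -0.013]
wrist_force: [-0.1, -0.7, 1.1]
grip_width: 0.0853
gripper_force: 0.0
```

Run:
```python
from h import *
s=manip.read_state();print(s['clock'],s['tcp_pos'],s['wrist_force'],s['qpos'].round(2))
d=shot('wrist');C=cloud(d)-CT;B=np.stack([C@EX,C@EY,C[...,2]],-1);im=d['image'];hsv=cv2.cvtColor(im,cv2.COLOR_BGR2HSV)
m=(abs(B[...,0])<.04)&(B[...,1]>.158)&(B[...,1]<.22)&(B[...,2]>.09)&(B[...,2]<.13);print('stick',m.sum(),np.percentile(B[m],[3,50,97],axis=0).round(4).tolist())
rel(CT+EY*(.121+.058)+[0,0,.0865],-19)
box=(abs(B[...,0])<.105)&(B[...,1]>.14)&(B[...,1]<.33)&(B[...,2]<.1)
for n,m in(('red',box&(hsv[...,1]>150)&((hsv[...,0]<8)|(hsv[...,0]>172))),('grey',box&(hsv[...,1]<70)&(B[...,2]>.012)&(hsv[...,2]>60))):
    print(n,m.sum(),np.percentile(B[m],[3,50,97],axis=0).round(3).tolist())
cv2.imwrite('pics/w11.png',im)
```

```text
33.1 [0.5769734  0.08047594 0.2929652 ] [-0.13325644 -0.66784701  1.0562999 ] [-0.7   0.48  0.76  1.6  -0.34  1.2  -0.2 ]
stick 582 [[-0.0083, 0.1592, 0.1078], [0.0003, 0.1782, 0.1149], [0.0088, 0.1948, 0.1172]]
rel [ 3.600e-03 -2.000e-04  2.072e-01] [-0.15  0.38 -0.11]
red 2210 [[-0.065, 0.25, 0.03], [-0.045, 0.287, 0.033], [-0.026, 0.32, 0.034]]
grey 2000 [[0.016, 0.25, 0.033], [0.034, 0.284, 0.035], [0.052, 0.316, 0.036]]
```

View pics/w11.png

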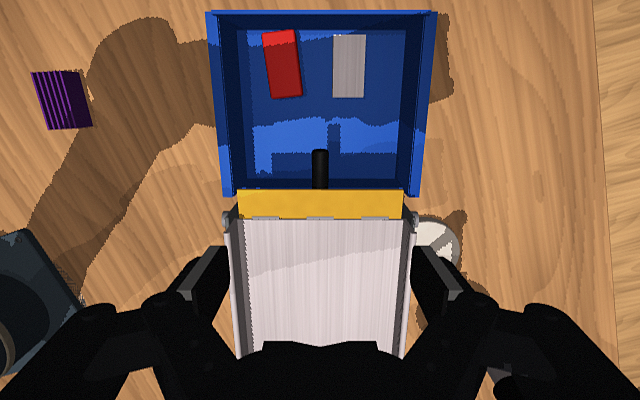

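Both parts lie in the bin at (282,65) and (349,67), and the pull is at (320,168). I'll grip the pull.

>>> {"op": "drive_tool", "data": {
  "rows": "0.0036 0 0.045 0 0 0 1;0.0036 0 0.09 0 0 0 1;0.0036 0 0.135 0 0 0 1;0.0036 0 0.18 0 0 0 1;0.0036 0 0.206 0 0 0 1"
}}

```text
clock: 33.65
tcp_pos: [0.5766, 0.0824, 0.0856]
ee_rot: [2.559, 1.821, -0.013]
wrist_force: [-0.3, 0.7, 0.6]
grip_width: 0.0853
gripper_force: 0.0
```

>>> {"op": "drive_tool", "data": {
  "rows": "0 0 0 0 0 0 1;0 0 0 0 0 0 0.05;0 0 0 0 0 0 0.05;0 0 0 0 0 0 0.05;0 0 0 0 0 0 0.05",
  "squeeze": 30
}}

```text
clock: 34.15
tcp_pos: [0.5789, 0.0847, 0.0892]
ee_rot: [2.555, 1.824, -0.005]
wrist_force: [-0.1, 0.1, -0.3]
grip_width: 0.0282
gripper_force: 0.0
```

>>> {"op": "drive_tool", "data": {
  "rows": "0 0 0 0 0 0 0.05;0 0 0 0 0 0 0.05;0 0 0 0 0 0 0.05;0 0 0 0 0 0 0.05"
}}

```text
clock: 34.55
tcp_pos: [0.5781, 0.0847, 0.088]
ee_rot: [2.556, 1.825, -0.009]
wrist_force: [-2.0, 0.8, 3.5]
grip_width: 0.0173
gripper_force: 30.2
```

>>> {"op": "drive_tool", "data": {
  "rows": "0.001 0 -0.008 0 0 0 0.05;0.0013 0 -0.016 0 0 0 0.05;0.0005 0 -0.024 0 0 0 0.05;-0.0016 0 -0.032 0 0 0 0.05;-0.0085 0 -0.0465 0 0 0 0.05"
}}

```text
clock: 35.05
tcp_pos: [0.5753, 0.0769, 0.1347]
ee_rot: [2.555, 1.826, -0.01]
wrist_force: [0.1, -2.6, -8.7]
grip_width: 0.017
gripper_force: 30.8
```

>>> {"op": "drive_tool", "data": {
  "rows": "-0.0105 0 -0.0125 0 0 0 0.05;-0.0165 0 -0.0175 0 0 0 0.05;-0.0238 0 -0.0216 0 0 0 0.05;-0.039 0 -0.027 0 0 0 0.05;-0.042 0 -0.027 0 0 0 0.05"
}}

```text
clock: 35.55
tcp_pos: [0.5616, 0.0366, 0.163]
ee_rot: [2.558, 1.824, -0.006]
wrist_force: [-5.5, 8.9, 9.7]
grip_width: 0.0167
gripper_force: 31.5
```

>>> {"op": "drive_tool", "data": {
  "rows": "-0.001 0 0 0 0 0 0.05;-0.001 0 0 0 0 0 0.05"
}}

```text
clock: 35.75
tcp_pos: [0.5617, 0.0369, 0.1629]
ee_rot: [-2.556, -1.826, 0.006]
wrist_force: [-5.4, 6.1, 9.3]
grip_width: 0.0173
gripper_force: 31.5
```

Run:
```python
from h import *
s=manip.read_state();print(s['clock'],s['tcp_pos'],((s['tcp_pos']-CT)@EY).round(4),s['wrist_force'],s['gripper_force'],s['grip_width'])
for n in('top','side'):
    d=shot(n);C=cloud(d)-CT;B=np.stack([C@EX,C@EY,C[...,2]],-1);hsv=cv2.cvtColor(d['image'],cv2.COLOR_BGR2HSV)
    m=(hsv[...,0]>18)&(hsv[...,0]<32)&(hsv[...,1]>130)&(abs(B[...,0])<.09)&(B[...,1]>.07)&(B[...,1]<.2);print(n,m.sum(),np.percentile(B[m],[3,50,97],axis=0).round(3).tolist() if m.sum() else '')
```

```text
35.75 [0.56166892 0.03689318 0.16292583] 0.131 [-5.42360147  6.05206385  9.27539024] 31.481601297855377 0.017281726030398077
top 20 [[-0.08, 0.126, 0.131], [-0.059, 0.128, 0.142], [-0.046, 0.13, 0.151]]
side 161 [[-0.086, 0.119, 0.128], [-0.031, 0.122, 0.142], [0.019, 0.127, 0.153]]
```

>>> {"op": "drive_tool", "data": {
  "rows": "0 0 0 0 0 0 1;0 0 0 0 0 0 1;0 0 0 0 0 0 1;0 0 0 0 0 0 1;0 0 -0.04 0 0 0 1"
}}

```text
clock: 36.35
tcp_pos: [0.5595, 0.0367, 0.1985]
ee_rot: [-2.555, -1.825, 0.019]
wrist_force: [0.5, 0.6, 1.6]
grip_width: 0.085
gripper_force: 0.0
```

>>> {"op": "drive_tool", "data": {
  "rows": "0 0 -0.05 0 0 0 1;0 0 -0.1 0 0 0 1;0 0 -0.12 0 0 0 1;0 0 -0.12 0 0 0 1;0 0 -0.12 0 0 0 1"
}}

```text
clock: 36.85
tcp_pos: [0.5623, 0.0369, 0.3216]
ee_rot: [2.556, 1.825, -0.008]
wrist_force: [0.8, 0.4, -0.1]
grip_width: 0.0857
gripper_force: 0.0
```

Run:
```python
from h import *
s=manip.read_state();print(s['clock'],s['tcp_pos'],s['wrist_force'])
d=shot('side');C=cloud(d)-CT;B=np.stack([C@EX,C@EY,C[...,2]],-1);hsv=cv2.cvtColor(d['image'],cv2.COLOR_BGR2HSV)
m=(hsv[...,0]>18)&(hsv[...,0]<32)&(hsv[...,1]>130)&(abs(B[...,0])<.09)&(B[...,1]>.07)&(B[...,1]<.2);print(m.sum(),np.percentile(B[m],[3,50,97],axis=0).round(3).tolist());print('slope dy/dz',np.polyfit(B[m][:,2],B[m][:,1],1))
d=shot('wrist');C=cloud(d)-CT;B=np.stack([C@EX,C@EY,C[...,2]],-1)
m=(abs(B[...,0])<.03)&(B[...,1]>.1)&(B[...,1]<.18)&(B[...,2]>.18)&(B[...,2]<.2);print('pull top',m.sum(),np.median(B[m],0).round(4))
t=shot('top');C=cloud(t)-CT;B=np.stack([C@EX,C@EY,C[...,2]],-1)
m=(abs(B[...,0])<.08)&(abs(B[...,1]+.03)<.06)&(B[...,2]<.2)&(B[...,2]>.05);print('tray',m.sum(),np.polyfit(B[m][:,1],B[m][:,2],1))
```

```text
36.85 [0.56231345 0.03688848 0.32159424] [ 0.80269551  0.40385355 -0.07301769]
167 [[-0.087, 0.119, 0.126], [-0.032, 0.122, 0.142], [0.017, 0.127, 0.154]]
slope dy/dz [0.10469836 0.10789029]
pull top 304 [-0.0006  0.1405  0.1917]
tray 1844 [-0.00082364  0.1186515 ]
```

Run:
```python
from h import *
def f(im,C):
    C=C-CT;B=np.stack([C@EX,C@EY,C[...,2]],-1);hsv=cv2.cvtColor(im,cv2.COLOR_BGR2HSV)
    m=(hsv[...,0]>18)&(hsv[...,0]<32)&(hsv[...,1]>130)&(abs(B[...,0])<.09)&(B[...,1]>.07)&(B[...,1]<.2);print(m.sum(),np.polyfit(B[m][:,2],B[m][:,1],1),np.median(B[m],0))
f(cv2.imread('pics/side0.png'),np.load('side0.npy'));d=shot('side');f(d['image'],cloud(d))
d=shot('wrist');blobs(d,.17,(.53,0),(.6,.08));print((np.array([.5626,.0396,0])-CT)@EY)
```

```text
133 [0.04153771 0.11469   ] [-0.03512897  0.1203074   0.14375589]
167 [-0.05206662  0.12961125] [-0.03099897  0.12192697  0.1418494 ]
[564.7  45.2] [16.6 17.6] 28.8 ztop 0.1926 bgr [25. 25. 26.] px [310 158  20  22 333]
[566.6  50.5] [13. 68.] 72.3 ztop 0.4158 bgr [9. 9. 8.] px [  160   275   312   125 18441]
0.1338974232052055
```

The gate is about 0.08 rad short of fully shut, so I'll nudge it with closed fingers from outside.

>>> {"op": "drive_tool", "data": {
  "rows": "0.047 0 0 0 0 0 0;0.047 0 0 0 0 0 0;0.047 0 0 0 0 0 0;0.047 0 0 0 0 0 0;0.047 0 0 0 0 0 0"
}}

```text
clock: 37.6
tcp_pos: [0.5774, 0.0803, 0.3215]
ee_rot: [2.557, 1.823, -0.009]
wrist_force: [0.1, -0.8, -0.7]
grip_width: 0.0121
gripper_force: 0.0
```

>>> {"op": "drive_tool", "data": {
  "rows": "0 0 0.04 0 0 0 0;0 0 0.08 0 0 0 0;0 0 0.12 0 0 0 0;0 0 0.147 0 0 0 0;0 0 0.147 0 0 0 0"
}}

```text
clock: 38.1
tcp_pos: [0.5749, 0.0802, 0.1715]
ee_rot: [-2.557, -1.823, 0.017]
wrist_force: [0.4, -0.4, 0.0]
grip_width: -0.0003
gripper_force: 0.0
```

>>> {"op": "drive_tool", "data": {
  "rows": "-0.01 0 0 0 0 0 0;-0.016 0 0 0 0 0 0;-0.02 0 0 0 0 0 0;-0.024 0 0 0 0 0 0;-0.024 0 0 0 0 0 0"
}}

```text
clock: 38.6
tcp_pos: [0.5706, 0.0594, 0.1762]
ee_rot: [2.555, 1.826, -0.001]
wrist_force: [2.6, 5.7, 4.6]
grip_width: -0.0
gripper_force: 3.0
```

Run:
```python
from h import *
s=manip.read_state();print(s['clock'],s['tcp_pos'],((s['tcp_pos']-CT)@EY).round(4),(s['wrist_force']@EY).round(1),s['grip_width'])
```

```text
38.6 [0.57063521 0.05937451 0.17617333] 0.1552 6.3 -1.0575345725830649e-05
```

>>> {"op": "drive_tool", "data": {
  "rows": "-0.003 0 0 0 0 0 0;-0.003 0 0 0 0 0 0;0.03 0 0 0 0 0 0;0.03 0 -0.04 0 0 0 0;0.03 0 -0.08 0 0 0 0"
}}

```text
clock: 39.1
tcp_pos: [0.5789, 0.0874, 0.2553]
ee_rot: [2.555, 1.827, -0.011]
wrist_force: [0.8, -1.1, 0.2]
grip_width: 0.0002
gripper_force: 0.0
```

>>> {"op": "drive_tool", "data": {
  "rows": "-0.02 0 -0.05 0 0 0 0.5;-0.06 0 -0.08 0 0 0 1;-0.06 0 -0.08 0 0 0 1;-0.06 0 -0.08 0 0 0 1;-0.06 0 -0.08 0 0 0 1"
}}

```text
clock: 39.6
tcp_pos: [0.5599, 0.0312, 0.3343]
ee_rot: [2.556, 1.826, -0.009]
wrist_force: [0.7, 1.1, -0.7]
grip_width: 0.0723
gripper_force: 0.0
```

Run:
```python
from h import *
s=manip.read_state();print(s['clock'],s['tcp_pos'],s['wrist_force'])
d=shot('wrist');blobs(d,.17,(.53,0),(.6,.08))
C=cloud(d)-CT;B=np.stack([C@EX,C@EY,C[...,2]],-1);hsv=cv2.cvtColor(d['image'],cv2.COLOR_BGR2HSV)
box=(abs(B[...,0])<.105)&(B[...,1]>.14)&(B[...,1]<.33)&(B[...,2]<.1)
for n,m in(('red',box&(hsv[...,1]>150)&((hsv[...,0]<8)|(hsv[...,0]>172))),('grey',box&(hsv[...,1]<70)&(B[...,2]>.012)&(hsv[...,2]>60))):
    print(n,m.sum(),np.percentile(B[m],[3,50,97],axis=0).round(3).tolist() if m.sum() else '')
```

```text
39.6 [0.5598974  0.03121417 0.33428713] [ 0.65404965  1.07570651 -0.7114474 ]
[562.9  40.1] [16.5 17.2] 74.9 ztop 0.1939 bgr [22.5 22.  23. ] px [311 154  19  22 330]
[564.7  44.4] [12.9 60. ] 70.4 ztop 0.4292 bgr [10.  9.  9.] px [  178   241   283   159 20080]
red 1804 [[-0.065, 0.248, 0.029], [-0.045, 0.281, 0.033], [-0.026, 0.311, 0.034]]
grey 1709 [[0.016, 0.249, 0.033], [0.034, 0.281, 0.035], [0.052, 0.311, 0.036]]
```

The pull is back at its original spot (562.9, 40.1), so the gate is fully shut. The parts rest in the bin and the robot touches nothing. Handing in.

```bash
python3 -c "
from rig import manip
print(manip.hand_in())"
```

```text
the job is handed in; nothing more can be done
None
```

I handed the job in at about 40 s of the 210 s with every step carried out; the hand-in returned no verdict. The two parts there, converter and heat sink, lie in the blue bin, the tray is level, the gate is shut and the magnifier is aside.

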